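# Pack heel blocks in the turntable tub and snap its lid on

## Robot

A 6-joint arm with a two-finger parallel gripper is mounted at the origin on the work surface. World frame = base frame: x ahead of the robot, y to its left, z up, the work surface at z = 0. Lengths are in m, angles in rad, forces in N, time in s.
With the tool pointing down it reaches from about 0.25 to 0.775 m from the base axis. Payload 4 kg.
Tool frame: the origin (TCP) lies at the centre of the arm's flange, where the gripper is bolted on; the fingertips stand 199 mm ahead of it and the grasp point (between the pads) lies 180 mm ahead of it; z points along the fingers, y is the line along which they close (so a half turn about z gives the same grasp; the last joint's range is limited). The gripper opens to 94 mm and grips with 3 to 60 N. Pads are 16 mm wide; open, the fingers measure 119 mm over their backs; the gripper's body (75 mm by 177 mm) begins 78 mm behind the grasp point.
Start: joints at [1.152, 0.087, 1.371, -0, 1.684, -0.103], TCP at [0.171, 0.523, 0.405] pointing down, gripper open.
Joint ranges: [-3.1, 3.1], [-0.76, 2.03], [0.27, 2.55], [-1.08, 4.22], [0.17, 2.65], [-2.57, 2.57]. Speed limits (rad/s): [2.79, 2.79, 3.14, 3.14, 3.14, 3.14].

## Interface

Orientations are given as [roll, pitch, yaw] about the fixed x, y, z axes, in that order (R = Rz(yaw) Ry(pitch) Rx(roll)).
In Python, from bench import robot, eyes, models gives the robot as it stands.
- The arm moves only by the tool step_arm, never from a script. Its argument "commands" is a list that holds one entry, the list of rows, each a list of 7 numbers: the shift along the tool's x, y, z in mm, then the turn, a rotation vector about the tool's x, y, z in rad, then the finger opening in mm, from 0 to 94. In form: [[[tx, ty, tz, wx, wy, wz, gripper], ...]]. A call has 1 to 20 rows; each row shifts and turns the commanded pose from where the row before left it, along the tool's axes as they then stand; what a row does not reach is not made up. A row lasts 1/8 s, in which the tool goes at most 62.5 mm and 10.7 degrees, less where a joint would pass 70% of its speed; a pose out of reach is approached as far as the arm can. A call is refused whole if a number of a shift passes 62.5 or a number of a turn 0.188, either way. A call with a gripper value outside its range is refused whole. The fingers move at their own pace and stop on an object; the grip force is fixed at half the most. Time passes only in rows, so rows that do not move let the fingers close. It gives the time, the measured TCP pose, the force, the opening and the grip force at its end, in the units of the state.
- robot.get_obs(): the state, without advancing time (a new reading comes with each control period).
- eyes.snapshot(name): name is "side" or "top" or "wrist"; returns a dict with "color" (480x640x3 uint8, red, green, blue), "camera_matrix" (3x3 intrinsics, pixels), "eye" and "rotation" of the camera in the world; the wrist camera has in their place "tool_from_camera" (4x4, takes a point from camera to tool coordinates, whose origin is the TCP and whose axes are the flange's). Camera axes: x right, y up, looking along -z (the intrinsics and any distortion apply to the point x, -y, -z); pixel columns grow to the right and rows downward; lengths in m; the calibration is good to about 2 mm. A picture is of the moment at which its call begins: read the wrist's pose just before it. There is no depth.
- robot.close_job(): hands the job in; it is judged then, once.
Trained networks look in a picture, given as the dict that the camera call returned (one of the last four; its "shot" number tells which), for a name from the list of things; names that differ only in an ending like _2 or _b are one class to them, and where a whole thing is asked for, a point or a joint stands for the part that bears it (a point fixed in the world has none). Each returns a list of dicts, best first, with "confidence" (0 to 1); they miss things now and then, are a little off and sometimes report something else, mostly with a low value. They report only what shows in the picture. A call takes as long as a camera call. They do not tell look-alikes from the thing itself.
- models.masks_of(picture, query): "mask" (480x640 bool, what is visible of it) and "xy" ([column, row] in pixels, amid what is visible of it).
- models.tip_of(picture, query): "xy" ([column, row] in pixels: a listed point, or the origin of a listed thing).
The state is a dict: "time": time; "joint_positions": joint angles; "qvel": joint speeds; "joint_torque": joint torques, N m; "tool_pos": TCP position; "ee_rot": TCP orientation; "wrist_force": force on the tool from outside, world axes, zero at the start; "wrist_torque": the same for the moment, N m; "width": finger opening in m; "finger_force": force on a finger pad.
Only numpy, scipy, OpenCV 4.12 (cv2) and the standard library are available. Lean on these libraries where they do the work, as an engineer would, in place of code of your own. Each camera call takes 0.05 s, during which the arm holds its last target. There are 200 camera calls.

## Task

Turn the turntable a quarter turn by its knob so that the tub comes from the pick-up side (robot's right) to the packing stop on the robot's side, then put every heel block from the bench into the tub and press the lid on until it snaps fully home all round. With the tub closed, turn the table back so that it rests in its pick-up stop, and leave the shoe last, hammer and thread spool where they are.

Things in the scene. Friction and masses are not known exactly. Their poses are not given: they have to be found in the camera images.
- lid_grip (a point): Top centre of the lid's black grip bar, 72 mm above the lid's origin; the bar is 64 mm long (lid's x), 16 mm wide (y), 24 mm tall. A bead inside the lid's lower edge must be pushed past the tub's spring ridges: it meets them with the lid about 11 mm above home, and some 10 N (up to 15 N) straight down on the bar snaps it home.
- ridge (a point): Middle of the tub's +y long wall, 12.5 mm above the tub's origin. Here and in the other long wall a 90 mm grey spring ridge sticks out 4 mm; it gives way inward and springs back to hold the lid's bead down.
- tub_floor (a point): Centre of the tub's inside floor, 4 mm above the tub's origin, axes as the tub's. Five heel blocks fit side by side, standing upright with their length across the tub (36 mm spacing along x).
- tub (a point): White plastic tub base fixed on the turntable, centre 55 mm from the axis, across the axis from the knob, length square to the radius. Origin: centre of its underside, on the disc's top; x along its length, y across. Bottom flange 214 x 100 x 4 mm; on it low walls, outside 190 (x) x 76 (y) mm, inside 182 x 68 mm, their top 20 mm above the origin.
- lid: Deep grey plastic lid, an upside-down box open below: outside 201 (x) x 92 (y) x 48 mm, 0.14 kg, lying on the bench right way up. Origin: centre of its lower edge; x along its length, z up. Its skirt passes outside the tub walls with 2.5 mm clearance at each end and 2 mm at each long side. Either way round fits. Fully home it rests on the tub's flange: its origin 4 mm above the tub's.
- turntable (a joint): Angle of the steel turntable (disc 310 mm across), rad, counter-clockwise from above. Sprung stops: 0 = packing stop, tub at the steel pointer on the robot's side, knob on the far side; 1.571 = pick-up stop, tub at the pointer on the robot's right, knob on the left. Both end its travel; it clicks in over the last 0.1 rad and takes some 4 N at the knob.
- knob_top (a point): Top centre of the upright round black knob on the turntable by which it is turned: 22 mm diameter, 58 mm tall, top 94 mm above the bench, 120 mm from the axis, across the axis from the tub. It can be pinched from above and carried round an arc.
- axis (a point): Centre of the turntable's fixed stand, on the rotation axis, 36 mm above the bench (height of the disc's top). Its x axis points away from the packing-side pointer: at joint value q the knob lies in the direction q counter-clockwise from this x axis. The two pointers are 36 mm tall, 168 mm from the axis.
- last: Bystander: green shoe last with a grey insole on it, about 240 x 80 x 49 mm, lying loose beyond the lid. Origin at its underside. Leave alone.
- hammer: Bystander: hammer, 240 mm long, lying loose on the bench beyond the turntable. Leave alone.
- spool: Bystander: conical spool of thread, 60 mm diameter, 70 mm tall, loose on the bench. Origin at its underside. Leave alone.
- heel0: Layered wooden heel block, dark rubber foot, D-shaped from above: 57 mm long (x; flat front at -28.5, round back at +28.5), 30 mm wide (y), 38 mm tall, 70 g, standing upright on the bench. Origin: centre of its underside. Three to five such blocks are there; absent ones read None.
- heel1: Layered wooden heel block, dark rubber foot, D-shaped from above: 57 mm long (x; flat front at -28.5, round back at +28.5), 30 mm wide (y), 38 mm tall, 70 g, standing upright on the bench. Origin: centre of its underside. Three to five such blocks are there; absent ones read None.
- heel2: Layered wooden heel block, dark rubber foot, D-shaped from above: 57 mm long (x; flat front at -28.5, round back at +28.5), 30 mm wide (y), 38 mm tall, 70 g, standing upright on the bench. Origin: centre of its underside. Three to five such blocks are there; absent ones read None.
- heel3: Layered wooden heel block, dark rubber foot, D-shaped from above: 57 mm long (x; flat front at -28.5, round back at +28.5), 30 mm wide (y), 38 mm tall, 70 g, standing upright on the bench. Origin: centre of its underside. Three to five such blocks are there; absent ones read None.
- heel4: Layered wooden heel block, dark rubber foot, D-shaped from above: 57 mm long (x; flat front at -28.5, round back at +28.5), 30 mm wide (y), 38 mm tall, 70 g, standing upright on the bench. Origin: centre of its underside. Three to five such blocks are there; absent ones read None.
There are look-alikes about, which are no part of the job. Leave any pink look-alike of the heel1 alone. What is shaped like the heel3 but yellow is not meant.

How it is judged:
By the outcome, as a careful person would: the job done as asked, in the order asked, and still so for the second after the job is handed in, with the robot touching nothing.
Of heel0, heel1, heel2, heel3, heel4 only 3 to 5 are there at a start; the rules pass over those that are not, and their reading is None.
At some moment in a run one of heel0, heel1, heel2, heel3, heel4, lid may be knocked a few centimetres aside while the robot is not near it.
Once in a run the grip may slacken for a moment while it holds something.
It also fails if it takes over 210 s, if anything falls off the work surface, if the arm or the gripper's body presses on something with over 40 N, if the wrist force passes 120 N, or if a joint passes its speed limit or range.

## Working session

There is one attempt and no reset: what is moved stays moved. The work goes in short steps, Python scripts to look and compute and a tool call to move; the robot and the scene stay as the last step left them, time stands still between calls to the robot, and variables do not carry over. Pictures are saved under pics/ and viewed, at most 14 in all, crops included, and the job is handed in when it is done.

Besides the shell and the picture viewer there is one more tool, called after "Emit:" as a command line: name --argument value ..., lists and objects as JSON in quotes. step_arm: Moves the arm, as the interface text tells. Its arguments: {"type":"object","properties":{"commands":{"type":"array"}},"required":["commands"]}

```bash
ls; mkdir -p pics; cat > h.py <<'E'
import numpy as np, cv2
from bench import robot, eyes, models
from scipy.spatial.transform import Rotation as R
def shot(n):
    o=robot.get_obs(); p=eyes.snapshot(n)
    if n=='wrist':
        T=np.eye(4); T[:3,:3]=R.from_euler('xyz',o['ee_rot']).as_matrix(); T[:3,3]=o['tool_pos']
        M=T@np.array(p['tool_from_camera']); p['_e'],p['_R']=M[:3,3],M[:3,:3]
    else: p['_e'],p['_R']=np.array(p['eye']),np.array(p['rotation'])
    return p
def save(p,f): cv2.imwrite('pics/'+f,p['color'][:,:,::-1])
def ray(p,xy):
    K=np.array(p['camera_matrix']); d=p.get('distortion')
    q=np.linalg.inv(K)@[xy[0],xy[1],1]
    return p['_R']@np.array([q[0],-q[1],-1])
def at(p,xy,z):
    d=ray(p,xy); return p['_e']+d*(z-p['_e'][2])/d[2]
def px(p,X):
    c=p['_R'].T@(np.array(X)-p['_e']); q=np.array(p['camera_matrix'])@[c[0],-c[1],-c[2]]; return q[:2]/q[2]
E
python3 - <<'E'
from h import *
for n in ('top','side','wrist'):
    p=shot(n); save(p,n+'0.png'); print(n,[k for k in p if k!='color'],p['_e'].round(3),np.array(p['camera_matrix']).round(0).tolist())
    if n=='top':
        for q,z in (('tub',.036),('lid_grip',.072),('knob_top',.094),('axis',.036),('tub_floor',.04),('lid',0),('heel0',0),('spool',0),('last',0),('hammer',0)):
            for r in models.tip_of(p,q): print(q,np.round(r['xy']),round(r['confidence'],2),at(p,r['xy'],z).round(3))
print(robot.get_obs())
E
```

```text
pics
top ['camera_matrix', 'eye', 'rotation', 'shot', '_e', '_R'] [0.316 0.061 1.241] [[526.0, 0.0, 318.0], [0.0, 526.0, 242.0], [0.0, 0.0, 1.0]]Traceback (most recent call last):
  File "<stdin>", line 6, in <module>
  File "h.py", line 17, in at
    d=ray(p,xy); return p['_e']+d*(z-p['_e'][2])/d[2]
                                                 ~^^^
IndexError: invalid index to scalar variable.
```

```bash
python3 - <<'E'
from h import *
p=eyes.snapshot('top');print(p['rotation'],p['eye']); p=eyes.snapshot('wrist'); print(p['tool_from_camera'],p.keys())
E
```

```text
[ 0.20284763  0.00284351 -1.738339  ] [0.3155885  0.06075874 1.24128295]
[[-2.15450484e-03  9.61321361e-01  2.75420766e-01  7.92176786e-02]
 [ 9.99996595e-01  1.66564838e-03  2.00883235e-03  7.10717915e-04]
 [ 1.47237930e-03  2.75424156e-01 -9.61321677e-01  1.97665641e-02]
 [ 0.00000000e+00  0.00000000e+00  0.00000000e+00  1.00000000e+00]] dict_keys(['color', 'camera_matrix', 'tool_from_camera', 'shot'])
```

View pics/top0.png

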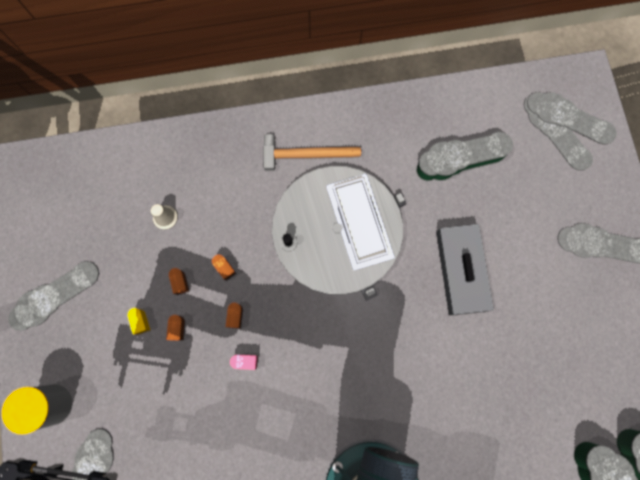

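Top view: turntable at (338,228) with tub right at (362,222), knob (288,240), lid (467,267) right; four brown heels (222,265),(178,280),(175,328),(234,316); yellow (136,320) and pink (243,362) decoys; hammer far, spool (163,214), last (465,155).

```bash
sed -i "s/np.array(p\['rotation'\])/(lambda r: r if r.ndim==2 else R.from_euler('xyz',r).as_matrix())(np.array(p['rotation']))/" h.py
python3 - <<'E'
from h import *
p=shot('top')
print('base px',px(p,[0,0,0]))
for q,z in (('tub',.036),('lid_grip',.072),('knob_top',.094),('axis',.036),('lid',0),('heel0',0),('spool',0),('last',0)):
    for r in models.tip_of(p,q): print(q,np.round(r['xy']),round(r['confidence'],2),at(p,r['xy'],z).round(3))
for r in models.masks_of(p,'heel0'):
    (c,s,a)=cv2.minAreaRect(np.argwhere(r['mask'])[:,::-1].astype(np.float32)); b=cv2.boxPoints((c,s,a))
    col=p['color'][r['mask']].mean(0).round()
    W=np.array([at(p,x,.03)[:2] for x in b]); e=[W[1]-W[0],W[2]-W[1]]; e=max(e,key=np.linalg.norm)
    print('mask',np.round(c),round(r['confidence'],2),at(p,c,.03).round(3),'ang',np.degrees(np.arctan2(e[1],e[0])).round(),col)
for q in('lid','tub'):
  for r in models.masks_of(p,q):
    b=cv2.boxPoints(cv2.minAreaRect(np.argwhere(r['mask'])[:,::-1].astype(np.float32)));z=.048 if q=='lid' else .04
    print(q,np.round(r['confidence'],2),[at(p,x,z)[:2].round(3).tolist() for x in b])
o=robot.get_obs();print(o['tool_pos'],o['ee_rot'],o['wrist_force'],o['width'],o['time'])
w=shot('wrist');save(w,'w0.png')
E
```

```text
base px [371.25301254 490.29478366]
tub [357. 220.] 0.92 [ 0.599 -0.075  0.036]
lid_grip [467. 268.] 0.69 [ 0.44  -0.296  0.072]
lid_grip [177. 282.] 0.19 [0.515 0.351 0.072]
knob_top [287. 237.] 0.69 [0.571 0.093 0.094]
knob_top [461. 158.] 0.61 [ 0.689 -0.331  0.094]
axis [332. 229.] 0.94 [ 0.586 -0.014  0.036]
axis [310. 153.] 0.2 [0.781 0.005 0.036]
lid [459. 268.] 0.88 [ 0.45  -0.298  0.   ]
heel0 [248. 364.] 0.94 [0.314 0.229 0.   ]
heel0 [235. 317.] 0.92 [0.424 0.244 0.   ]
heel0 [225. 270.] 0.92 [0.538 0.253 0.   ]
heel0 [178. 282.] 0.79 [0.528 0.365 0.   ]
heel0 [175. 327.] 0.78 [0.425 0.385 0.   ]
heel0 [137. 320.] 0.75 [0.455 0.471 0.   ]
heel0 [378. 215.] 0.6 [ 0.611 -0.132  0.   ]
spool [167. 218.] 0.63 [0.689 0.376 0.   ]
last [460. 161.] 0.93 [ 0.713 -0.36   0.   ]
mask [234. 315.] 0.88 [0.425 0.241 0.03 ] ang -12.0 [105.  59.  31.]
mask [178. 281.] 0.77 [0.526 0.358 0.03 ] ang -173.0 [100.  56.  29.]
mask [223. 267.] 0.75 [0.542 0.252 0.03 ] ang -150.0 [175. 103.  48.]
mask [244. 362.] 0.72 [0.318 0.234 0.03 ] ang -103.0 [222. 146. 180.]
mask [138. 320.] 0.72 [0.451 0.458 0.03 ] ang -169.0 [168. 147.   9.]
mask [175. 328.] 0.66 [0.421 0.378 0.03 ] ang 173.0 [112.  63.  33.]
lid 0.65 [[0.541, -0.249], [0.54, -0.355], [0.338, -0.34], [0.339, -0.237]]
tub 0.7 [[0.615, 0.184], [0.803, -0.065], [0.545, -0.235], [0.373, 0.012]]
[0.17083973 0.52279353 0.40474684] [3.1414533e+00 2.3815797e-05 2.8257602e+00] [-0.0569597  -0.03560876 -0.17262678] 0.09413562198654299 0.8
```

```bash
python3 - <<'E'
from h import *
p=shot('top')
for c in((370,293),(400,198)): print(at(p,c,.03).round(3))
x,y,w,h=255,130,260,190
cv2.imwrite('pics/c1.png',cv2.resize(p['color'][y:y+h,x:x+w,::-1],None,fx=3,fy=3,interpolation=cv2.INTER_CUBIC))
g=[]
for X in ([.586,-.014,.036],[.571,.093,.094]): print(px(p,X))
E
```

```text
[ 0.424 -0.075  0.03 ]
[ 0.635 -0.188  0.03 ]
[332.01827    229.11763564]
[286.5125373  237.53431247]
```

View pics/c1.png

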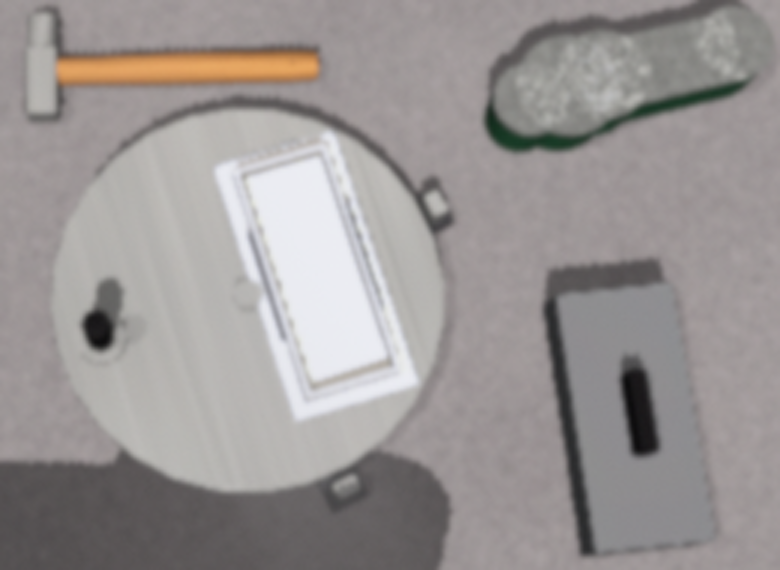

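```bash
python3 - <<'E'
from h import *
p=shot('top')
f=lambda x,y,z:at(p,(255+x/3-.33,130+y/3-.33),z)[:2]
A=f(248,300,.036);K=f(98,327,.094);T=f(318,269,.042);P=f(347,487,.036);Q=f(437,203,.036)
pr=lambda n,v:print(n,v.round(4),np.linalg.norm(v-A).round(3),np.degrees(np.arctan2(*(v-A)[::-1])).round(1))
for n,v in zip('AKTPQ',(A,K,T,P,Q)):pr(n,v)
d=f(325,152,.056)-f(392,360,.056);print('tub long',np.degrees(np.arctan2(d[1],d[0])))
L=[f(x,y,.048) for x,y in((556,300),(672,285),(716,543),(590,553))];print('lid',np.array(L).round(3).tolist(),np.mean(L,0), f(631,371,.072),f(646,448,.072))
E
```

```text
A [ 0.5826 -0.0261] 0.0 0.0
K [0.5681 0.0916] 0.119 97.0
T [ 0.5966 -0.084 ] 0.06 -76.4
P [ 0.4255 -0.0752] 0.165 -162.6
Q [ 0.6352 -0.1876] 0.17 -71.9
tub long 6.607014699238934
lid [[0.54, -0.261], [0.537, -0.352], [0.337, -0.339], [0.345, -0.244]] [ 0.43960302 -0.29901938] [ 0.47238831 -0.29810652] [ 0.41356517 -0.29616564]
```

Emit:
step_arm --commands '[[[0, 0, 0, 0, 0, 0.186, 94], [0, 0, 0, 0, 0, 0.186, 94], [0, 0, 0, 0, 0, 0.186, 94], [0, 0, 0, 0, 0, 0.186, 94], [0, 0, 0, 0, 0, 0.186, 94], [0, 0, 0, 0, 0, 0.186, 94], [-48, 33, 7, 0, 0, 0, 94], [-48, 33, 7, 0, 0, 0, 94], [-48, 33, 7, 0, 0, 0, 94], [-48, 33, 7, 0, 0, 0, 94], [-48, 33, 7, 0, 0, 0, 94], [-48, 33, 7, 0, 0, 0, 94], [-48, 33, 7, 0, 0, 0, 94], [-48, 33, 7, 0, 0, 0, 94], [-48, 33, 7, 0, 0, 0, 94], [-48, 33, 7, 0, 0, 0, 94], [0, 0, 0, 0, 0, 0, 94], [0, 0, 0, 0, 0, 0, 94]]]'

```text
time: 3.2
tool_pos: [0.564, 0.0934, 0.3345]
ee_rot: [-3.141, -0.001, 1.709]
wrist_force: [-0.1, 0.2, 0.3]
width: 0.094
finger_force: 0.0
```

```bash
cat >> h.py <<'E'
def st():
    o=robot.get_obs(); print('t',round(o['time'],2),'pos',np.round(o['tool_pos'],4),'yaw',np.degrees(o['ee_rot'][2]).round(1),'F',np.round(o['wrist_force'],1),'w',round(o['width'],4),'ff',round(float(np.max(o['finger_force'])),1)); return o
def go(x,y,z,yaw=None):
    "total tool-axis shift (mm) to grasp-point x,y,z given present orientation; and turn about tool z for yaw deg"
    o=robot.get_obs(); T=R.from_euler('xyz',o['ee_rot']).as_matrix(); d=T.T@(np.array([x,y,z+.18])-o['tool_pos'])*1000
    w=0 if yaw is None else -((np.radians(yaw)-o['ee_rot'][2]+np.pi)%(2*np.pi)-np.pi)
    print('shift',d.round(1),'turn',round(w,3))
E
python3 - <<'E'
from h import *
st();p=shot('wrist');save(p,'w1.png')
for q,z in(('knob_top',.094),('axis',.036),('tub',.036)):
    for r in models.tip_of(p,q): print(q,np.round(r['xy']),round(r['confidence'],2),at(p,r['xy'],z).round(4))
E
```

```text
t 3.2 pos [0.564  0.0934 0.3345] yaw 97.9 F [-0.1  0.2  0.3] w 0.094 ff 0.0
knob_top [338. 268.] 0.84 [0.5759 0.0943 0.094 ]
axis [334. 370.] 0.96 [ 0.5926 -0.0264  0.036 ]
tub [332. 417.] 0.56 [ 0.5983 -0.08    0.036 ]
```

View pics/w1.png

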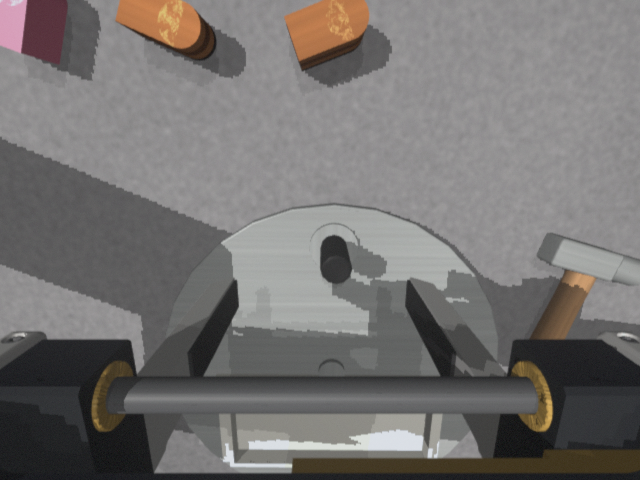

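```bash
python3 -c "
from h import *
go(.576,.094,.078)"
```

```text
shift [-2.2 12.3 77.3] turn 0
```

Emit:
step_arm --commands '[[[-1, 12, 7, 0, 0, 0, 94], [0, 0, 35, 0, 0, 0, 94], [0, 0, 35, 0, 0, 0, 94], [0, 0, 0, 0, 0, 0, 40], [0, 0, 0, 0, 0, 0, 10], [0, 0, 0, 0, 0, 0, 10], [0, 0, 0, 0, 0, 0, 10], [0, 0, 0, 0, 0, 0, 10], [0, 0, 0, 0, 0, 0, 10]]]'

```text
time: 4.53
tool_pos: [0.5762, 0.0938, 0.258]
ee_rot: [3.141, -0.0, 1.71]
wrist_force: [0.2, 0.7, -0.0]
width: 0.0377
finger_force: 0.0
```

```bash
python3 - <<'E'
from h import *
o=st()
# constant rows along a circular arc: each row shift in tool frame then turn
r=120; n=16; a=np.radians(82.5)/n
# clockwise step: in tool frame x=radial(out), y=clockwise tangent
print(r*(np.cos(a)-1), r*np.sin(a), a)
E
```

```text
t 4.53 pos [0.5762 0.0938 0.258 ] yaw 98.0 F [ 0.2  0.7 -0. ] w 0.0377 ff 0.0
-0.4856023624142747 10.784653787908194 0.08999353955595761
```

Emit:
step_arm --commands '[[[0, 0, 0, 0, 0, 0, 10], [0, 0, 0, 0, 0, 0, 10], [0, 0, 0, 0, 0, 0, 10], [0, 0, 0, 0, 0, 0, 10], [-0.5, 10.8, 0, 0, 0, 0.09, 10], [-0.5, 10.8, 0, 0, 0, 0.09, 10], [-0.5, 10.8, 0, 0, 0, 0.09, 10], [-0.5, 10.8, 0, 0, 0, 0.09, 10], [-0.5, 10.8, 0, 0, 0, 0.09, 10], [-0.5, 10.8, 0, 0, 0, 0.09, 10], [-0.5, 10.8, 0, 0, 0, 0.09, 10], [-0.5, 10.8, 0, 0, 0, 0.09, 10]]]'

```text
time: 6.02
tool_pos: [0.6586, 0.074, 0.2575]
ee_rot: [-3.141, 0.004, 0.986]
wrist_force: [-3.5, -3.1, 1.7]
width: 0.0217
finger_force: 30.0
```

Emit:
step_arm --commands '[[[-0.5, 10.8, 0, 0, 0, 0.09, 10], [-0.5, 10.8, 0, 0, 0, 0.09, 10], [-0.5, 10.8, 0, 0, 0, 0.09, 10], [-0.5, 10.8, 0, 0, 0, 0.09, 10], [-0.5, 10.8, 0, 0, 0, 0.09, 10], [-0.5, 10.8, 0, 0, 0, 0.09, 10], [-0.5, 10.8, 0, 0, 0, 0.09, 10], [0, 0, 0, 0, 0, 0, 10], [0, 0, 0, 0, 0, 0, 10]]]'

```text
time: 7.15
tool_pos: [0.7042, 0.015, 0.2575]
ee_rot: [3.14, 0.006, 0.358]
wrist_force: [-6.1, -6.0, 2.6]
width: 0.0217
finger_force: 30.0
```

Emit:
step_arm --commands '[[[0, 5, 0, 0, 0, 0.04, 10], [0, 5, 0, 0, 0, 0.04, 10], [0, 2.5, 0, 0, 0, 0.02, 10], [0, 0, 0, 0, 0, 0, 10], [0, 0, 0, 0, 0, 0, 10]]]'

```text
time: 7.78
tool_pos: [0.7066, 0.008, 0.2574]
ee_rot: [-3.133, 0.01, 0.263]
wrist_force: [-12.4, 7.5, 6.6]
width: 0.0218
finger_force: 30.0
```

Emit:
step_arm --commands '[[[0, 0, 0, 0, 0, 0, 50], [0, 0, 0, 0, 0, 0, 50], [0, 0, 0, 0, 0, 0, 50], [0, 0, -50, 0, 0, 0, 60], [-40, 0, -50, 0, 0, 0, 60], [-60, 0, -20, 0, 0, 0, 60], [-60, 0, 0, 0, 0, 0, 60], [-40, 0, 0, 0, 0, 0, 60], [0, 0, 0, 0, 0, 0, 60], [0, 0, 0, 0, 0, 0, 60]]]'

```text
time: 9.02
tool_pos: [0.518, -0.046, 0.3767]
ee_rot: [3.141, -0.002, 0.259]
wrist_force: [0.1, 0.0, -0.1]
width: 0.0599
finger_force: 0.0
```

```bash
python3 - <<'E'
from h import *
st()
for n in('wrist','top'):
    p=shot(n);save(p,n+'2.png');print(n)
    for q,z in(('knob_top',.094),('axis',.036),('tub',.036),('tub_floor',.04),('ridge',.0485),('heel0',0)):
        for r in models.tip_of(p,q)[:6]: 
            if r['confidence']>.4: print(q,np.round(r['xy']),round(r['confidence'],2),at(p,r['xy'],z).round(4))
E
```

```text
t 9.03 pos [ 0.518  -0.046   0.3767] yaw 14.9 F [ 0.1  0.  -0.1] w 0.0599 ff 0.0
wrist
axis [321. 155.] 0.71 [ 0.588  -0.0279  0.036 ]
tub [324. 209.] 0.89 [ 0.5413 -0.0423  0.036 ]
tub_floor [320. 212.] 0.85 [ 0.5386 -0.0393  0.04  ]
ridge [ 39. 237.] 0.74 [0.4518 0.2045 0.0485]
heel0 [ 39. 237.] 0.91 [0.4285 0.2402 0.    ]
heel0 [ 30. 119.] 0.85 [0.5479 0.2533 0.    ]
heel0 [ 41. 323.] 0.56 [0.3249 0.2343 0.    ]
heel0 [324. 211.] 0.52 [ 0.5327 -0.0457  0.    ]
top
knob_top [314. 176.] 0.79 [0.7038 0.0084 0.094 ]
knob_top [167. 218.] 0.47 [0.6609 0.3514 0.094 ]
axis [335. 226.] 0.75 [ 0.592  -0.0219  0.036 ]
tub [351. 247.] 0.58 [ 0.5372 -0.0495  0.036 ]
tub_floor [346. 251.] 0.74 [ 0.5286 -0.0364  0.04  ]
ridge [356. 259.] 0.7 [ 0.5037 -0.0548  0.0485]
heel0 [178. 330.] 0.96 [0.4171 0.3788 0.    ]
heel0 [222. 270.] 0.92 [0.54 0.26 0.  ]
heel0 [181. 282.] 0.9 [0.5275 0.3586 0.    ]
heel0 [238. 315.] 0.8 [0.4268 0.2366 0.    ]
heel0 [244. 360.] 0.77 [0.3237 0.2359 0.    ]
```

View pics/wrist2.png

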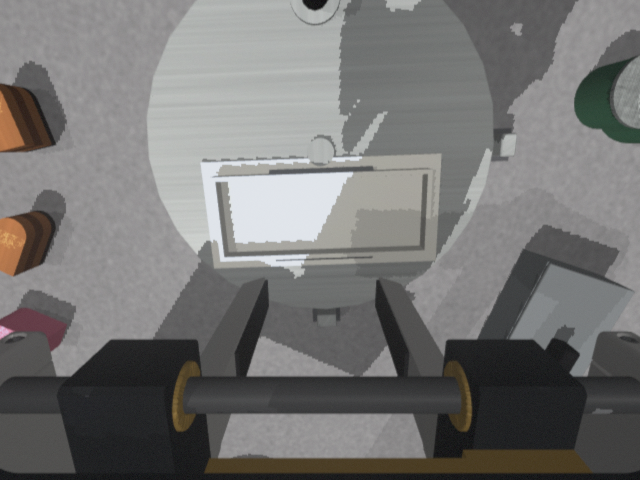

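```bash
python3 - <<'E'
from h import *
o=robot.get_obs();p=shot('wrist')
F=np.array([at(p,c,.04)[:2] for c in((203,160),(441,154),(437,262),(213,269))])
I=np.array([at(p,c,.056)[:2] for c in((217,181),(426,175),(424,253),(224,260))])
A=at(p,(321,148),.036)[:2]
for G in(F,I):
    print(G.round(4).tolist(),'c',G.mean(0).round(4),[np.linalg.norm(G[i]-G[(i+1)%4]).round(4) for i in range(4)],[np.degrees(np.arctan2(*(G[a]-G[b])[::-1])).round(1) for a,b in((0,1),(3,2),(0,3),(1,2))])
print('A',A)
for c in((326,313),(509,141)):
    P=at(p,c,.036)[:2];v=P-A;print(P,np.linalg.norm(v),np.degrees(np.arctan2(v[1],v[0])))
E
```

```text
[[0.5561, 0.0728], [0.6147, -0.1295], [0.5187, -0.1608], [0.4567, 0.0466]] c [ 0.5365 -0.0427] [np.float64(0.2107), np.float64(0.101), np.float64(0.2165), np.float64(0.1028)] [np.float64(106.2), np.float64(106.6), np.float64(14.8), np.float64(18.0)]
[[0.5438, 0.0534], [0.5942, -0.1179], [0.5277, -0.1395], [0.4749, 0.0348]] c [ 0.5352 -0.0423] [np.float64(0.1786), np.float64(0.0699), np.float64(0.1822), np.float64(0.0713)] [np.float64(106.4), np.float64(106.8), np.float64(15.1), np.float64(18.0)]
A [ 0.59260035 -0.02575157]
[ 0.43706461 -0.07193446] 0.16224742463410066 -163.46238064501395
[ 0.64082231 -0.18527611] 0.1666536343840772 -73.18069373204405
```

```bash
python3 -c "
from h import *
go(.542,.252,.15,30)"
```

```text
shift [ 100.1 -281.5   46.3] turn -0.264
```

Emit:
step_arm --commands '[[[17, -47, 7, 0, 0, 0, 94], [17, -47, 7, 0, 0, 0, 94], [17, -47, 8, 0, 0, 0, 94], [17, -47, 8, 0, 0, 0, 94], [17, -47, 8, 0, 0, 0, 94], [17, -47, 8, 0, 0, 0, 94], [0, 0, 0, 0, 0, -0.13, 94], [0, 0, 0, 0, 0, -0.13, 94], [0, 0, 0, 0, 0, 0, 94], [0, 0, 0, 0, 0, 0, 94]]]'

```text
time: 11.02
tool_pos: [0.5437, 0.2528, 0.3303]
ee_rot: [-3.142, -0.0, 0.518]
wrist_force: [-0.9, -0.3, -0.0]
width: 0.094
finger_force: 0.0
```

```bash
cat > heel.py <<'E'
from h import *
import sys
# look from wrist for heels; top face at z=.038: fit via colour mask + network
o=st();p=shot('wrist')
for r in models.tip_of(p,'heel0')[:5]: print('tip',np.round(r['xy']),round(r['confidence'],2),at(p,r['xy'],0).round(4))
K=np.array(p['camera_matrix'])
def outline(x,y,a,h):
    t=np.linspace(-np.pi/2,np.pi/2,13)
    P=np.vstack([[-.0285,-.015],np.c_[.0135+.015*np.cos(t),.015*np.sin(t)],[-.0285,.015]])
    c,s=np.cos(a),np.sin(a); return [[x+c*u-s*v,y+s*u+c*v,h] for u,v in P]
from scipy.optimize import minimize
for r in models.masks_of(p,'heel0')[:4]:
    m=r['mask'].astype(np.uint8); col=p['color'][r['mask']].mean(0).round()
    def cost(v):
        s=np.zeros_like(m,dtype=np.uint8); q=np.array([px(p,X) for h in(0,.038) for X in outline(*v,h)],np.float32)
        cv2.fillConvexPoly(s,np.round(cv2.convexHull(q)*16).astype(np.int32),1,shift=4)
        return 1-(s&m).sum()/max(1,(s|m).sum())
    c0=at(p,r['xy'],.02)[:2]; best=min((minimize(cost,[*c0,a],method='Nelder-Mead',options=dict(initial_simplex=[[*c0,a],[c0[0]+.008,c0[1],a],[c0[0],c0[1]+.008,a],[*c0,a+.3]],maxiter=120)) for a in np.arange(0,6.28,.785)),key=lambda z:z.fun)
    print('fit',np.round(r['xy']),round(r['confidence'],2),best.x[:2].round(4),'deg',(np.degrees(best.x[2])%360).round(1),'iou',round(1-best.fun,2),col)
save(p,sys.argv[1])
E
python3 heel.py hc.png
```

```text
t 11.03 pos [0.5437 0.2528 0.3303] yaw 29.7 F [-0.9 -0.3 -0. ] w 0.094 ff 0.0
tip [275. 339.] 0.95 [0.4264 0.2402 0.    ]
tip [237. 415.] 0.94 [0.3239 0.2328 0.    ]
tip [324. 230.] 0.9 [0.5489 0.253  0.    ]
tip [209. 187.] 0.88 [0.5329 0.3614 0.    ]
tip [ 68. 207.] 0.81 [0.4542 0.4641 0.    ]
fit [234. 436.] 0.75 [0.3206 0.2364] deg 80.0 iou 0.83 [169. 115. 135.]
fit [322. 239.] 0.72 [0.547  0.2545] deg 28.1 iou 0.97 [182. 126.  85.]
fit [270. 346.] 0.6 [0.4292 0.2428] deg 346.2 iou 0.93 [147. 102.  71.]
fit [197. 193.] 0.6 [0.5315 0.3616] deg 6.2 iou 0.98 [169. 116.  80.]
```

View pics/hc.png

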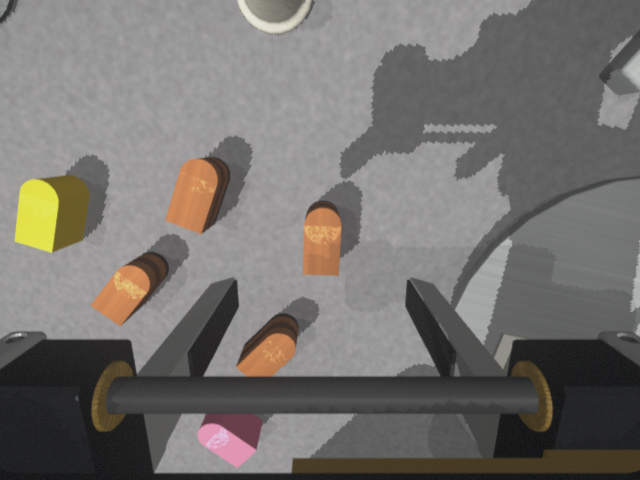

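```bash
python3 -c "
from h import *
go(.547,.2545,.038,28.1)"
```

```text
shift [3.700e+00 1.000e-01 1.124e+02] turn 0.028
```

Emit:
step_arm --commands '[[[3.7, 0, 12, 0, 0, 0.028, 60], [0, 0, 50, 0, 0, 0, 60], [0, 0, 50, 0, 0, 0, 60], [0, 0, 0, 0, 0, 0, 50], [0, 0, 0, 0, 0, 0, 20], [0, 0, 0, 0, 0, 0, 20], [0, 0, 0, 0, 0, 0, 20], [0, 0, 0, 0, 0, 0, 20], [0, 0, 0, 0, 0, 0, 20], [0, 0, 0, 0, 0, 0, 20], [0, 0, -50, 0, 0, 0, 20], [0, 0, -50, 0, 0, 0, 20], [0, 0, 0, 0, 0, 0, 20]]]'

```text
time: 12.8
tool_pos: [0.5478, 0.2552, 0.3246]
ee_rot: [3.14, -0.012, 0.492]
wrist_force: [0.4, -0.4, -1.6]
width: 0.0299
finger_force: 30.0
```

```bash
cat > tub.py <<'E'
from h import *
import sys
s=float(sys.argv[1]); a=np.radians(106.5); T=np.array([.5365,-.0425]); c=T+s/1000*np.array([np.cos(a),np.sin(a)])
st(); print('target',c.round(4)); go(*c,.12,16.5)
p=shot('wrist')
for r in models.masks_of(p,'heel0'):
    if r['confidence']>.4: print(np.round(r['xy']), 'held' if np.hypot(r['xy'][0]-321,r['xy'][1]-300)<90 else '')
save(p,sys.argv[2])
E
python3 tub.py 70 held1.png
```

```text
t 12.8 pos [0.5478 0.2552 0.3246] yaw 28.2 F [ 0.4 -0.4 -1.6] w 0.0299 ff 30.0
target [0.5166 0.0246]
shift [-136.7  188.4   23.3] turn 0.204
[322. 302.] held
[195. 211.] 
[130. 301.] 
[ 46. 232.] 
[293. 364.] held
[550. 297.]
```

View pics/held1.png

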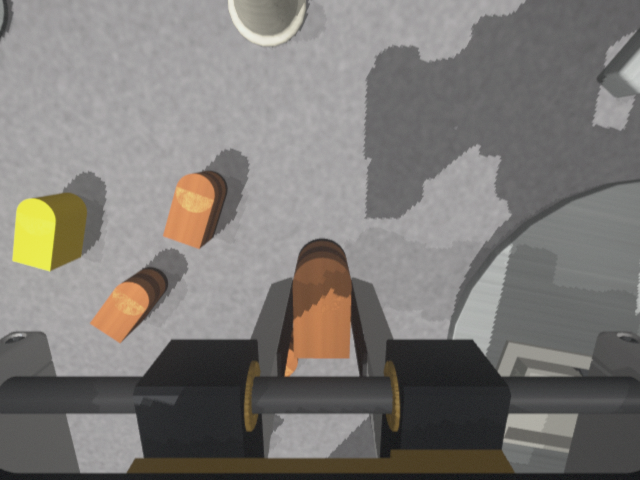

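Emit:
step_arm --commands '[[[-27.3, 37.7, 0, 0, 0, 0, 20], [-27.3, 37.7, 0, 0, 0, 0, 20], [-27.3, 37.7, 0, 0, 0, 0, 20], [-27.3, 37.7, 0, 0, 0, 0, 20], [-27.3, 37.7, 8, 0, 0, 0, 20], [0, 0, 8, 0, 0, 0.102, 20], [0, 0, 7, 0, 0, 0.102, 20], [0, 0, 0, 0, 0, 0, 20], [0, 0, 0, 0, 0, 0, 20]]]'

```text
time: 14.02
tool_pos: [0.5153, 0.0243, 0.2942]
ee_rot: [-3.141, 0.002, 0.289]
wrist_force: [-0.2, 0.1, -0.1]
width: 0.0298
finger_force: 30.0
```

```bash
python3 tub.py 70 held1b.png
```

```text
t 14.03 pos [0.5153 0.0243 0.2942] yaw 16.6 F [-0.2  0.1 -0.1] w 0.0298 ff 30.0
target [0.5166 0.0246]
shift [ 1.3  0.  -5.8] turn 0.001
[323. 302.] held
[ 27. 276.] 
[559. 452.]
```

View pics/held1b.png

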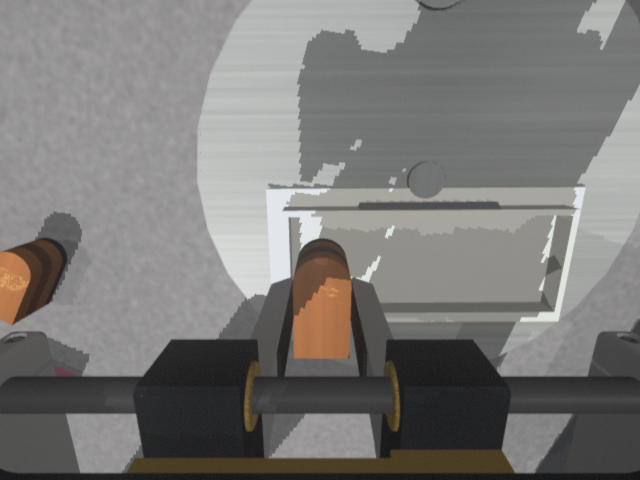

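Emit:
step_arm --commands '[[[1, 0, 20, 0, 0, 0, 20], [0, 0, 10, 0, 0, 0, 20], [0, 0, 5, 0, 0, 0, 20], [0, 0, 0, 0, 0, 0, 20], [0, 0, 0, 0, 0, 0, 36], [0, 0, 0, 0, 0, 0, 36], [0, 0, -20, 0, 0, 0, 36], [0, 0, -40, 0, 0, 0, 60], [0, 0, -30, 0, 0, 0, 94], [0, 0, 0, 0, 0, 0, 94]]]'

```text
time: 15.38
tool_pos: [0.5172, 0.0244, 0.3532]
ee_rot: [3.139, -0.006, 0.288]
wrist_force: [0.4, -0.7, -0.2]
width: 0.0626
finger_force: 0.0
```

```bash
python3 heel.py t1.png; python3 -c "
from h import *
go(.5315,.3616,.15,6.2)"
```

```text
t 15.38 pos [0.5172 0.0244 0.3532] yaw 16.5 F [ 0.4 -0.7 -0.2] w 0.0626 ff 0.0
tip [ 84. 344.] 0.96 [0.3244 0.2352 0.    ]
tip [321. 243.] 0.74 [0.5061 0.0203 0.    ]
tip [403. 178.] 0.62 [ 0.5893 -0.0359  0.    ]
tip [ 89. 252.] 0.61 [0.4316 0.2414 0.    ]
fit [ 73. 262.] 0.86 [0.4301 0.2427] deg 343.1 iou 0.97 [137.  97.  67.]
fit [322. 254.] 0.59 [0.4996 0.0196] deg 195.7 iou 0.83 [175. 122.  85.]
fit [ 70. 350.] 0.55 [0.3411 0.2319] deg 331.6 iou 0.56 [130.  86. 100.]
shift [ 110.4 -318.9   18.4] turn 0.18
```

Emit:
step_arm --commands '[[[18.4, -53.1, 3, 0, 0, 0, 94], [18.4, -53.1, 3, 0, 0, 0, 94], [18.4, -53.1, 3, 0, 0, 0, 94], [18.4, -53.1, 3, 0, 0, 0, 94], [18.4, -53.1, 3, 0, 0, 0, 94], [18.4, -53.1, 3, 0, 0, 0, 94], [0, 0, 0, 0, 0, 0.18, 94], [0, 0, 0, 0, 0, 0, 94], [0, 0, 0, 0, 0, 0, 94]]]'

```text
time: 16.65
tool_pos: [0.5319, 0.3607, 0.331]
ee_rot: [3.141, 0.002, 0.109]
wrist_force: [1.1, -1.0, -0.0]
width: 0.0939
finger_force: 0.0
```

```bash
python3 heel.py hb.png; python3 -c "
from h import *
go(.5315,.3616,.038,6.2)"
```

```text
t 16.65 pos [0.5319 0.3607 0.331 ] yaw 6.3 F [ 1.1 -1.  -0. ] w 0.0939 ff 0.0
tip [206. 301.] 0.73 [0.4526 0.4659 0.    ]
tip [414. 430.] 0.66 [0.3201 0.2345 0.    ]
tip [288. 334.] 0.64 [0.4256 0.3828 0.    ]
tip [319. 235.] 0.62 [0.531  0.3623 0.    ]
fit [419. 363.] 0.96 [0.4132 0.251 ] deg 27.7 iou 0.4 [96. 69. 51.]
fit [191. 293.] 0.88 [0.472  0.4637] deg 321.4 iou 0.36 [165. 162.  69.]
fit [419. 439.] 0.75 [0.3283 0.2331] deg 253.4 iou 0.74 [125.  79.  94.]
fit [319. 243.] 0.73 [0.5312 0.3614] deg 6.8 iou 0.96 [175. 119.  80.]
shift [ -0.5  -1.2 114.2] turn -0.0
```

Emit:
step_arm --commands '[[[0, -1, 14, 0, 0, 0, 60], [0, 0, 50, 0, 0, 0, 60], [0, 0, 50, 0, 0, 0, 60], [0, 0, 0, 0, 0, 0, 50], [0, 0, 0, 0, 0, 0, 20], [0, 0, 0, 0, 0, 0, 20], [0, 0, 0, 0, 0, 0, 20], [0, 0, 0, 0, 0, 0, 20], [0, 0, 0, 0, 0, 0, 20], [0, 0, 0, 0, 0, 0, 20], [0, 0, -50, 0, 0, 0, 20], [0, 0, -50, 0, 0, 0, 20], [0, 0, 0, 0, 0, 0, 20]]]'

```text
time: 18.42
tool_pos: [0.5327, 0.3629, 0.3249]
ee_rot: [-3.137, -0.011, 0.108]
wrist_force: [0.3, 0.6, -0.6]
width: 0.0293
finger_force: 30.0
```

```bash
python3 tub.py 23 held2.png
```

```text
t 18.43 pos [0.5327 0.3629 0.3249] yaw 6.2 F [ 0.3  0.6 -0.6] w 0.0293 ff 30.0
target [ 0.53   -0.0204]
shift [-44.3 380.9  22.5] turn -0.18
[322. 304.] held
[294. 364.] held
[202. 317.] 
[439. 336.]
```

Emit:
step_arm --commands '[[[-6.3, 54.4, 0, 0, 0, 0, 20], [-6.3, 54.4, 0, 0, 0, 0, 20], [-6.3, 54.4, 0, 0, 0, 0, 20], [-6.3, 54.4, 0, 0, 0, 0, 20], [-6.3, 54.4, 0, 0, 0, 0, 20], [-6.3, 54.4, 0, 0, 0, 0, 20], [-6.3, 54.4, 0, 0, 0, 0, 20], [0, 0, 10, 0, 0, -0.18, 20], [0, 0, 0, 0, 0, 0, 20], [0, 0, 0, 0, 0, 0, 20]]]'

```text
time: 19.77
tool_pos: [0.5287, -0.0206, 0.3069]
ee_rot: [-3.14, 0.002, 0.286]
wrist_force: [0.3, -0.0, -1.1]
width: 0.0297
finger_force: 30.0
```

```bash
python3 tub.py 23 held2b.png
```

```text
t 19.77 pos [ 0.5287 -0.0206  0.3069] yaw 16.4 F [ 0.3 -0.  -1.1] w 0.0297 ff 30.0
target [ 0.53   -0.0204]
shift [1.2 0.2 6.9] turn -0.002
[254. 267.] held
[  9. 265.] 
[323. 304.] held
```

View pics/held2b.png

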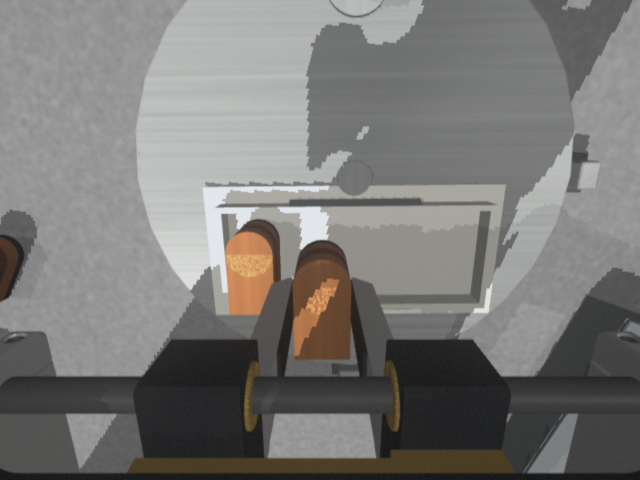

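Emit:
step_arm --commands '[[[1, 0, 25, 0, 0, 0, 20], [0, 0, 15, 0, 0, 0, 20], [0, 0, 7, 0, 0, 0, 20], [0, 0, 0, 0, 0, 0, 20], [0, 0, 0, 0, 0, 0, 33], [0, 0, 0, 0, 0, 0, 33], [0, 0, -20, 0, 0, 0, 34], [0, 0, -40, 0, 0, 0, 60], [0, 0, -30, 0, 0, 0, 94], [0, 0, 0, 0, 0, 0, 94]]]'

```text
time: 21.12
tool_pos: [0.5306, -0.0209, 0.3545]
ee_rot: [3.139, -0.006, 0.288]
wrist_force: [-0.0, -0.0, -0.6]
width: 0.0605
finger_force: 0.0
```

```bash
python3 heel.py t2.png; python3 -c "
from h import *
go(.4295,.2428,.15,-15)"
```

```text
t 21.12 pos [ 0.5306 -0.0209  0.3545] yaw 16.5 F [-0.  -0.  -0.6] w 0.0605 ff 0.0
tip [ 42. 345.] 0.85 [0.323 0.234 0.   ]
tip [ 41. 251.] 0.83 [0.4321 0.2432 0.    ]
tip [316. 244.] 0.76 [ 0.5163 -0.021   0.    ]
tip [266. 241.] 0.61 [0.5059 0.0283 0.    ]
fit [318. 256.] 0.9 [ 0.5117 -0.0263] deg 196.0 iou 0.81 [162. 113.  78.]
fit [ 56. 350.] 0.9 [0.3417 0.2028] deg 325.0 iou 0.17 [96. 63. 71.]
fit [ 25. 260.] 0.85 [0.4297 0.2434] deg 343.8 iou 0.99 [120.  85.  60.]
fit [266. 251.] 0.58 [0.5062 0.0273] deg 17.3 iou 0.85 [174. 122.  84.]
shift [ -21.1 -281.1   19.9] turn 0.55
```

Emit:
step_arm --commands '[[[-3.5, -47, 3, 0, 0, 0, 94], [-3.5, -47, 3, 0, 0, 0, 94], [-3.5, -47, 3, 0, 0, 0, 94], [-3.5, -47, 3, 0, 0, 0, 94], [-3.5, -47, 3, 0, 0, 0, 94], [-3.5, -47, 3, 0, 0, 0, 94], [0, 0, 0, 0, 0, 0.18, 94], [0, 0, 0, 0, 0, 0.18, 94], [0, 0, 0, 0, 0, 0.18, 94], [0, 0, 0, 0, 0, 0.025, 94], [0, 0, 0, 0, 0, 0, 94]]]'

```text
time: 22.65
tool_pos: [0.4296, 0.2435, 0.3321]
ee_rot: [3.14, 0.002, -0.275]
wrist_force: [-0.2, 0.9, -0.3]
width: 0.094
finger_force: 0.0
```

```bash
python3 heel.py ha.png; python3 -c "
from h import *
go(.4297,.2434,.038,-16.2)"
```

```text
t 22.65 pos [0.4296 0.2435 0.3321] yaw -15.8 F [-0.2  0.9 -0.3] w 0.094 ff 0.0
tip [321. 233.] 0.93 [0.4304 0.2435 0.    ]
tip [187. 274.] 0.88 [0.4268 0.3789 0.    ]
tip [361. 331.] 0.7 [0.3221 0.2329 0.    ]
tip [589.  52.] 0.66 [ 0.5163 -0.0065  0.    ]
tip [ 91. 273.] 0.6 [0.4532 0.466  0.    ]
fit [606.  46.] 0.95 [ 0.5184 -0.0072] deg 17.7 iou 0.89 [75. 53. 38.]
fit [365. 345.] 0.82 [0.3226 0.2371] deg 78.0 iou 0.96 [169. 122. 142.]
fit [322. 241.] 0.77 [0.4294 0.2431] deg 345.0 iou 0.94 [177. 121.  81.]
fit [176. 280.] 0.58 [0.4248 0.3797] deg 346.4 iou 0.88 [143.  98.  68.]
shift [1.000e-01 2.000e-01 1.149e+02] turn 0.007
```

Emit:
step_arm --commands '[[[0, 0, 14, 0, 0, 0, 60], [0, 0, 50, 0, 0, 0, 60], [0, 0, 50, 0, 0, 0, 60], [0, 0, 0, 0, 0, 0, 50], [0, 0, 0, 0, 0, 0, 20], [0, 0, 0, 0, 0, 0, 20], [0, 0, 0, 0, 0, 0, 20], [0, 0, 0, 0, 0, 0, 20], [0, 0, 0, 0, 0, 0, 20], [0, 0, 0, 0, 0, 0, 20], [0, 0, -50, 0, 0, 0, 20], [0, 0, -50, 0, 0, 0, 20], [0, 0, 0, 0, 0, 0, 20]]]'

```text
time: 24.42
tool_pos: [0.4309, 0.2442, 0.3248]
ee_rot: [-3.134, -0.009, -0.277]
wrist_force: [-0.6, 0.2, -1.4]
width: 0.0299
finger_force: 30.0
```

```bash
python3 tub.py -70 held3.png
```

```text
t 24.43 pos [0.4309 0.2442 0.3248] yaw -15.9 F [-0.6  0.2 -1.4] w 0.0299 ff 30.0
target [ 0.5564 -0.1096]
shift [217.3 306.1  24.5] turn -0.565
[613.  47.] 
[352. 363.] held
[180. 293.] 
[324. 300.] held
```

Emit:
step_arm --commands '[[[31, 43.7, -2, 0, 0, 0, 20], [31, 43.7, 0, 0, 0, 0, 20], [31, 43.7, 0, 0, 0, 0, 20], [31, 43.7, 0, 0, 0, 0, 20], [31, 43.7, 0, 0, 0, 0, 20], [31, 43.7, 0, 0, 0, 0, 20], [31, 43.7, 0, 0, 0, 0, 20], [0, 0, 0, 0, 0, -0.18, 20], [0, 0, 5, 0, 0, -0.18, 20], [0, 0, 5, 0, 0, -0.18, 20], [0, 0, 5, 0, 0, -0.025, 20], [0, 0, 0, 0, 0, 0, 20], [0, 0, 0, 0, 0, 0, 20]]]'

```text
time: 26.15
tool_pos: [0.5547, -0.1099, 0.3059]
ee_rot: [-3.141, 0.0, 0.287]
wrist_force: [0.0, 0.2, -0.4]
width: 0.0294
finger_force: 30.0
```

```bash
python3 tub.py -70 held3b.png
```

```text
t 26.15 pos [ 0.5547 -0.1099  0.3059] yaw 16.4 F [ 0.   0.2 -0.4] w 0.0294 ff 30.0
target [ 0.5564 -0.1096]
shift [1.7 0.2 5.9] turn -0.001
[117. 269.] 
[322. 301.] held
[187. 271.]
```

View pics/held3b.png

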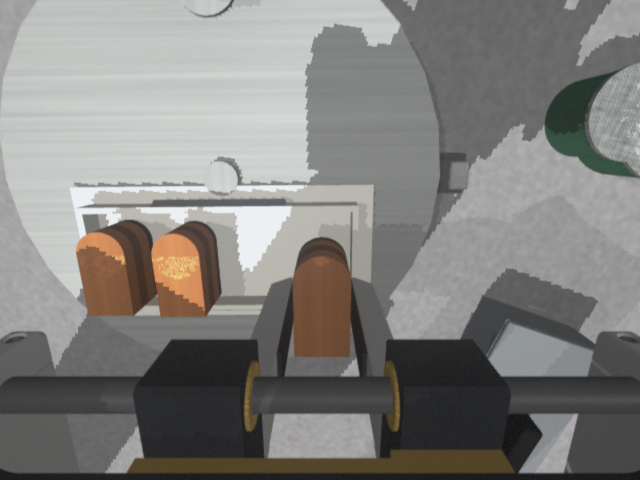

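Heels 1 and 2 stand straight in the tub; the third is over the right end, well clear. Place it.

Emit:
step_arm --commands '[[[1, 0, 25, 0, 0, 0, 20], [0, 0, 15, 0, 0, 0, 20], [0, 0, 6, 0, 0, 0, 20], [0, 0, 0, 0, 0, 0, 20], [0, 0, 0, 0, 0, 0, 36], [0, 0, 0, 0, 0, 0, 36], [0, 0, -20, 0, 0, 0, 36], [0, 0, -40, 0, 0, 0, 60], [0, 0, -30, 0, 0, 0, 94], [0, 0, 0, 0, 0, 0, 94]]]'

```text
time: 27.5
tool_pos: [0.5563, -0.1098, 0.3531]
ee_rot: [3.138, -0.005, 0.288]
wrist_force: [0.7, -0.3, 0.1]
width: 0.0624
finger_force: 0.0
```

```bash
python3 -c "
from h import *
st();go(.425,.38,.15,-13)"
```

```text
t 27.5 pos [ 0.5563 -0.1098  0.3531] yaw 16.5 F [ 0.7 -0.3  0.1] w 0.0624 ff 0.0
shift [  13.  -507.1   21.5] turn 0.515
```

Emit:
step_arm --commands '[[[1.5, -56.3, 2, 0, 0, 0, 94], [1.5, -56.3, 2, 0, 0, 0, 94], [1.5, -56.3, 2, 0, 0, 0, 94], [1.5, -56.3, 2, 0, 0, 0, 94], [1.5, -56.3, 2, 0, 0, 0, 94], [1.5, -56.3, 2, 0, 0, 0, 94], [1.5, -56.3, 2, 0, 0, 0, 94], [1.5, -56.3, 2, 0, 0, 0, 94], [1.5, -56.3, 2, 0, 0, 0, 94], [0, 0, 0, 0, 0, -0.175, 94], [0, 0, 0, 0, 0, -0.175, 94], [0, 0, 0, 0, 0, -0.175, 94], [0, 0, 0, 0, 0, -0.175, 94], [0, 0, 0, 0, 0, -0.175, 94], [0, 0, 0, 0, 0, -0.175, 94], [0, 0, 0, 0, 0, -0.175, 94]]]'

```text
time: 29.5
tool_pos: [0.4245, 0.3798, 0.3295]
ee_rot: [-3.139, 0.002, 1.518]
wrist_force: [0.3, 0.1, 0.0]
width: 0.0943
finger_force: 0.0
```

Emit:
step_arm --commands '[[[0, 0, 0, 0, 0, -0.175, 94], [0, 0, 0, 0, 0, -0.175, 94], [0, 0, 0, 0, 0, -0.175, 94], [0, 0, 0, 0, 0, -0.175, 94], [0, 0, 0, 0, 0, -0.175, 94], [0, 0, 0, 0, 0, -0.175, 94], [0, 0, 0, 0, 0, -0.175, 94], [0, 0, 0, 0, 0, -0.175, 94], [0, 0, 0, 0, 0, 0, 94], [0, 0, 0, 0, 0, 0, 94]]]'

```text
time: 30.75
tool_pos: [0.4247, 0.3799, 0.3309]
ee_rot: [-3.14, -0.001, 2.91]
wrist_force: [-0.2, -0.7, 0.8]
width: 0.0939
finger_force: 0.0
```

```bash
python3 heel.py hd.png; python3 -c "
from h import *
go(.4248,.38,.038,166.4)"
```

```text
t 30.75 pos [0.4247 0.3799 0.3309] yaw 166.7 F [-0.2 -0.7  0.8] w 0.0939 ff 0.0
tip [321. 232.] 0.83 [0.4235 0.3794 0.    ]
tip [136. 160.] 0.66 [0.3226 0.2367 0.    ]
tip [415. 246.] 0.66 [0.4568 0.4617 0.    ]
fit [320. 240.] 0.89 [0.4255 0.3789] deg 347.4 iou 0.97 [158. 108.  73.]
fit [424. 250.] 0.68 [0.4558 0.4624] deg 11.3 iou 0.93 [187. 177.  58.]
fit [118. 164.] 0.66 [0.3225 0.236 ] deg 77.0 iou 0.98 [181. 122. 145.]
shift [ -0.    0.  113.9] turn 0.007
```

Emit:
step_arm --commands '[[[0, 0, 14, 0, 0, -0.01, 60], [0, 0, 50, 0, 0, 0, 60], [0, 0, 50, 0, 0, 0, 60], [0, 0, 0, 0, 0, 0, 50], [0, 0, 0, 0, 0, 0, 20], [0, 0, 0, 0, 0, 0, 20], [0, 0, 0, 0, 0, 0, 20], [0, 0, 0, 0, 0, 0, 20], [0, 0, 0, 0, 0, 0, 20], [0, 0, 0, 0, 0, 0, 20], [0, 0, -50, 0, 0, 0, 20], [0, 0, -50, 0, 0, 0, 20], [0, 0, 0, 0, 0, 0, 20]]]'

```text
time: 32.52
tool_pos: [0.4257, 0.3807, 0.3243]
ee_rot: [3.133, 0.007, 2.923]
wrist_force: [0.1, 0.3, -0.4]
width: 0.0297
finger_force: 30.0
```

```bash
sed -i 's/16.5)$/float(sys.argv[3]) if len(sys.argv)>3 else 16.5)/' tub.py; python3 tub.py -23.5 held4.png 196.5
```

```text
t 32.52 pos [0.4257 0.3807 0.3243] yaw 167.5 F [ 0.1  0.3 -0.4] w 0.0297 ff 30.0
target [ 0.5432 -0.065 ]
shift [-211.2 -409.9   22.2] turn -0.507
[107. 154.] 
[322. 284.] held
[420. 250.]
```

Emit:
step_arm --commands '[[[-26.4, -51.2, -2, 0, 0, 0, 20], [-26.4, -51.2, 0, 0, 0, 0, 20], [-26.4, -51.2, 0, 0, 0, 0, 20], [-26.4, -51.2, 0, 0, 0, 0, 20], [-26.4, -51.2, 0, 0, 0, 0, 20], [-26.4, -51.2, 0, 0, 0, 0, 20], [-26.4, -51.2, 0, 0, 0, 0, 20], [-26.4, -51.2, 0, 0, 0, 0, 20], [0, 0, 0, 0, 0, -0.17, 20], [0, 0, 0, 0, 0, -0.17, 20], [0, 0, 5, 0, 0, -0.167, 20], [0, 0, 5, 0, 0, 0, 20], [0, 0, 0, 0, 0, 0, 20]]]'

```text
time: 34.25
tool_pos: [0.5416, -0.0655, 0.3081]
ee_rot: [3.14, -0.003, -2.856]
wrist_force: [0.6, 0.6, -0.2]
width: 0.0295
finger_force: 30.0
```

```bash
python3 tub.py -23.5 held4b.png 196.5
```

```text
t 34.25 pos [ 0.5416 -0.0655  0.3081] yaw -163.6 F [ 0.6  0.6 -0.2] w 0.0295 ff 30.0
target [ 0.5432 -0.065 ]
shift [-1.7 -0.   8.1] turn -0.002
[251. 260.] held
[462. 261.] 
[322. 286.] held
```

View pics/held4b.png

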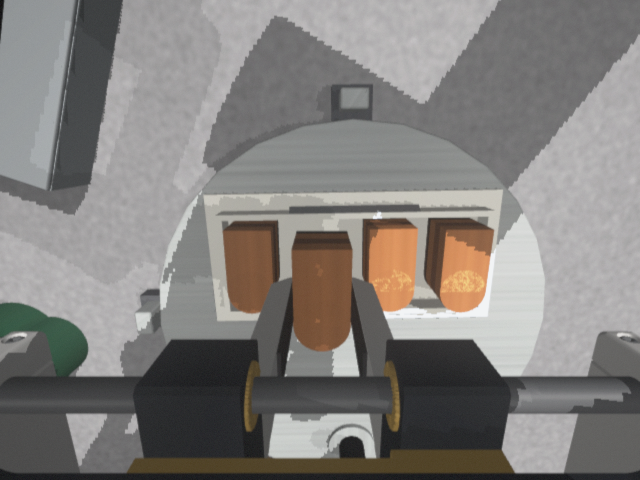

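Emit:
step_arm --commands '[[[-1, 0, 20, 0, 0, 0, 20], [0, 0, 15, 0, 0, 0, 20], [0, 0, 7, 0, 0, 0, 20], [0, 0, 6, 0, 0, 0, 20], [0, 0, 0, 0, 0, 0, 20]]]'

```text
time: 34.98
tool_pos: [0.543, -0.0653, 0.262]
ee_rot: [3.141, -0.0, -2.853]
wrist_force: [0.4, -0.8, -0.4]
width: 0.0298
finger_force: 30.0
```

Emit:
step_arm --commands '[[[0, 0, 0, 0, 0, 0, 34], [0, 0, 0, 0, 0, 0, 34], [0, 0, -20, 0, 0, 0, 34], [0, 0, -40, 0, 0, 0, 60], [0, 0, -30, 0, 0, 0, 94], [0, 0, -30, 0, 0, 0, 94], [0, 0, 0, 0, 0, 0, 94]]]'

```text
time: 35.85
tool_pos: [0.5435, -0.0655, 0.3857]
ee_rot: [-3.138, 0.006, -2.853]
wrist_force: [-0.3, -0.2, -0.7]
width: 0.0707
finger_force: 0.0
```

```bash
python3 - <<'E'
from h import *
st();p=shot('wrist');t=shot('top')
im=np.hstack([cv2.resize(p['color'],(400,300)),cv2.resize(t['color'][120:360,120:440],(400,300))]);cv2.imwrite('pics/w5.png',im[:,:,::-1])
for q in(t,p):
  print('-')
  for r in models.tip_of(q,'heel0'): print(np.round(r['xy']),round(r['confidence'],2),at(q,r['xy'],.04).round(3))
  for r in models.tip_of(q,'lid_grip'): print('lid',np.round(r['xy']),round(r['confidence'],2),at(q,r['xy'],.072).round(3))
go(.44,-.297,.15,-4)
E
```

```text
t 35.85 pos [ 0.5435 -0.0655  0.3857] yaw -163.5 F [-0.3 -0.2 -0.7] w 0.0707 ff 0.0
-
[140. 321.] 0.95 [0.448 0.451 0.04 ]
[357. 242.] 0.76 [ 0.544 -0.065  0.04 ]
[246. 363.] 0.6 [0.316 0.227 0.04 ]
[320. 262.] 0.57 [0.513 0.028 0.04 ]
[340. 251.] 0.4 [ 0.53  -0.024  0.04 ]
lid [469. 266.] 0.72 [ 0.443 -0.301  0.072]
-
[274. 224.] 0.91 [ 0.555 -0.111  0.04 ]
[369. 223.] 0.81 [ 0.527 -0.025  0.04 ]
[326. 224.] 0.8 [ 0.541 -0.064  0.04 ]
[422. 225.] 0.77 [0.515 0.024 0.04 ]
[321. 415.] 0.63 [ 0.755 -0.005  0.04 ]
[349. 223.] 0.43 [ 0.533 -0.043  0.04 ]
lid [57. 27.] 0.94 [ 0.445 -0.302  0.072]
shift [ 164.3 -193.    50.4] turn -2.784
```

View pics/w5.png

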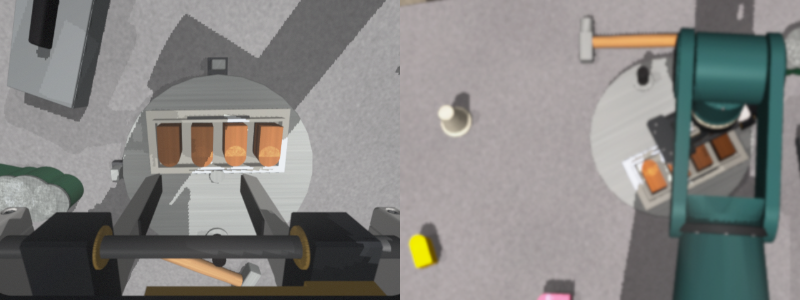

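Emit:
step_arm --commands '[[[33, -39, 5, 0, 0, 0, 70], [33, -39, 5, 0, 0, 0, 70], [33, -39, 5, 0, 0, 0, 70], [33, -39, 5, 0, 0, 0, 70], [33, -39, 5, 0, 0, 0, 70], [0, 0, 0, 0, 0, 0.18, 70], [0, 0, 0, 0, 0, 0.18, 70], [0, 0, 0, 0, 0, 0, 70], [0, 0, 0, 0, 0, 0, 70]]]'

```text
time: 37.28
tool_pos: [0.4403, -0.2991, 0.3567]
ee_rot: [3.141, -0.001, 3.073]
wrist_force: [-0.3, 0.3, 0.4]
width: 0.0699
finger_force: 0.0
```

```bash
python3 - <<'E'
from h import *
st();p=shot('wrist');save(p,'lid1.png')
for r in models.tip_of(p,'lid_grip'): print('grip',np.round(r['xy']),round(r['confidence'],2),at(p,r['xy'],.072).round(4))
for q in('lid_grip','lid'):
  for r in models.masks_of(p,q)[:2]:
    m=r['mask'];c=p['color'].astype(int); 
    print(q,np.round(r['xy']),round(r['confidence'],2),m.sum())
# dark bar segmentation
g=p['color'].max(2); m=np.zeros_like(g); m[60:335,200:440]=(g[60:335,200:440]<45)
n,l,s,c=cv2.connectedComponentsWithStats(m)
for i in range(1,n):
    if s[i,4]>400:
        b=cv2.boxPoints(cv2.minAreaRect(np.argwhere(l==i)[:,::-1].astype(np.float32)));print(s[i],[at(p,x,.072)[:2].round(4).tolist() for x in b])
E
```

```text
t 37.27 pos [ 0.4403 -0.2991  0.3567] yaw 176.0 F [-0.3  0.3  0.4] w 0.0699 ff 0.0
grip [318. 254.] 0.91 [ 0.4454 -0.3024  0.072 ]
lid_grip [319. 228.] 0.7 23904
lid [320. 228.] 0.7 23953
[385 284  29  51 613] [[0.4804, -0.2591], [0.4748, -0.2472], [0.5232, -0.2263], [0.5293, -0.2387]]
```

View pics/lid1.png

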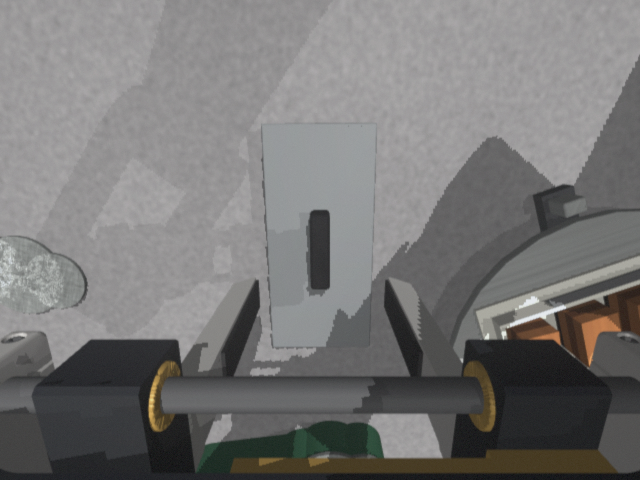

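```bash
python3 - <<'E'
from h import *
p=shot('wrist')
C=np.array([at(p,c,.048)[:2] for c in((262,123.5),(376.5,124.5),(369.5,347),(272,347))])
B=[at(p,c,.072)[:2].round(4) for c in((320,211),(319.5,289))]
print(C.round(4).tolist(),C.mean(0).round(4),[np.linalg.norm(C[i]-C[(i+1)%4]).round(4) for i in range(4)],[np.degrees(np.arctan2(*(C[a]-C[b])[::-1])).round(1) for a,b in((0,3),(1,2))],B)
go(.4405,-.3017,.0705)
E
```

```text
[[0.3428, -0.3392], [0.3501, -0.2491], [0.5495, -0.2615], [0.5429, -0.3537]] [ 0.4463 -0.3009] [np.float64(0.0904), np.float64(0.1998), np.float64(0.0924), np.float64(0.2006)] [np.float64(175.8), np.float64(176.4)] [array([ 0.4114, -0.2982]), array([ 0.4764, -0.3035])]
shift [ -0.3  -2.6 106.7] turn 0
```

Emit:
step_arm --commands '[[[-5, -1.5, 26, 0, 0, 0, 50], [0, 0, 40, 0, 0, 0, 40], [0, 0, 30, 0, 0, 0, 40], [0, 0, 10, 0, 0, 0, 40], [0, 0, 0, 0, 0, 0, 5], [0, 0, 0, 0, 0, 0, 5], [0, 0, 0, 0, 0, 0, 5], [0, 0, 0, 0, 0, 0, 5], [0, 0, 0, 0, 0, 0, 5], [0, 0, 0, 0, 0, 0, 5], [0, 0, -40, 0, 0, 0, 5], [0, 0, -50, 0, 0, 0, 5], [0, 0, 0, 0, 0, 0, 5], [0, 0, 0, 0, 0, 0, 5]]]'

```text
time: 39.28
tool_pos: [0.4449, -0.3009, 0.3399]
ee_rot: [3.14, -0.002, 3.07]
wrist_force: [0.0, 0.9, -1.6]
width: 0.0159
finger_force: 30.0
```

```bash
python3 - <<'E'
from h import *
st();go(.5365,-.0425,.164,106.5)
p=shot('wrist');save(p,'lid2.png')
E
```

```text
t 39.27 pos [ 0.4449 -0.3009  0.3399] yaw 175.9 F [ 0.   0.9 -1.6] w 0.0159 ff 30.0
shift [-72.8 264.3  -3.9] turn 1.211
```

View pics/lid2.png

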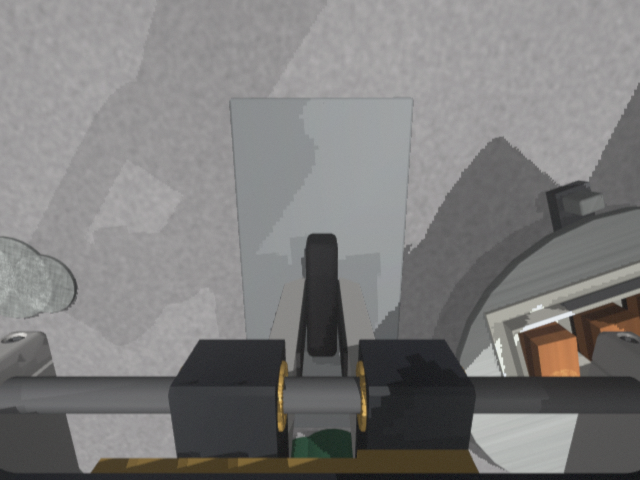

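```bash
cat > fit.py <<'E'
from h import *
from scipy.optimize import minimize
w=eyes.snapshot('wrist'); TC=np.array(w['tool_from_camera']); K=w['camera_matrix']
def pic(f,pos,rot):
    T=np.eye(4);T[:3,:3]=R.from_euler('xyz',rot).as_matrix();T[:3,3]=pos;M=T@TC
    im=cv2.imread('pics/'+f) if isinstance(f,str) else f
    g=cv2.GaussianBlur(im,(0,0),1.0).astype(np.float32)
    G=sum(np.hypot(cv2.Sobel(g[:,:,i],5,1,0),cv2.Sobel(g[:,:,i],5,0,1)) for i in range(3)); G=np.minimum(G,300)
    return dict(_e=M[:3,3],_R=M[:3,:3],camera_matrix=K,G=cv2.GaussianBlur(G,(0,0),1.0))
def rect(L,W,z,n=80):
    s=np.linspace(-.5,.5,n); return np.vstack([np.c_[s*L,0*s+W/2,0*s+z],np.c_[s*L,0*s-W/2,0*s+z],np.c_[0*s+L/2,s*W,0*s+z],np.c_[0*s-L/2,s*W,0*s+z]])
def fit(p,pts,x0,rmax=330,ok=None,sp=(.004,.004,.02)):
    def sc(v):
        c,s=np.cos(v[2]),np.sin(v[2]); X=np.c_[v[0]+c*pts[:,0]-s*pts[:,1],v[1]+s*pts[:,0]+c*pts[:,1],pts[:,2]]
        C=(X-p['_e'])@p['_R']; q=np.c_[C[:,0]/-C[:,2],C[:,1]/C[:,2],np.ones(len(C))]@K.T
        val=cv2.remap(p['G'],q[None,:,0].astype(np.float32),q[None,:,1].astype(np.float32),1,borderValue=0)[0]
        return -(val*(q[:,1]<rmax)).mean()
    best=None
    for dx in(-.003,0,.003):
        for dy in(-.003,0,.003):
            v=np.array(x0)+[dx,dy,0]; r=minimize(sc,v,method='Nelder-Mead',options=dict(initial_simplex=[v,v+[sp[0],0,0],v+[0,sp[1],0],v+[0,0,sp[2]]]))
            if best is None or r.fun<best.fun: best=r
    return best.x[:2].round(4),np.degrees(best.x[2]).round(2),round(-best.fun,1)
tub=np.vstack([rect(.214,.1,.040),rect(.182,.068,.056)])
if __name__=='__main__':
    a=np.radians(106.5)
    for f,pos,rot in(('wrist2.png',(.518,-.046,.3767),(3.141,-.002,.259)),('held1b.png',(.5153,.0243,.2942),(-3.141,.002,.289)),('t2.png',(.5306,-.0209,.3545),(3.139,-.006,.288)),('held3b.png',(.5547,-.1099,.3059),(-3.141,0,.287)),('held4b.png',(.5416,-.0655,.3081),(3.14,-.003,-2.856))):
        print(f,fit(pic(f,pos,rot),tub,(.5365,-.0425,a)))
    o=robot.get_obs(); lid=rect(.201,.092,o['tool_pos'][2]-.18-.0705+.048); lid=lid[:]
    print('lid',fit(pic(w['color'][:,:,::-1].copy(),o['tool_pos'],o['ee_rot']),lid,(o['tool_pos'][0],o['tool_pos'][1],o['ee_rot'][2])),o['tool_pos'],np.degrees(o['ee_rot'][2]))
    print('lid on bench',fit(pic('lid1.png',(.4403,-.2991,.3567),(3.141,-.001,3.073)),rect(.201,.092,.048),(.446,-.301,3.073)))
E
python3 fit.py
```

```text
wrist2.png (array([ 0.5355, -0.042 ]), np.float64(106.83), np.float64(225.9))
held1b.png (array([ 0.5352, -0.0424]), np.float64(106.8), np.float64(193.8))
t2.png (array([ 0.5351, -0.042 ]), np.float64(106.85), np.float64(215.4))
held3b.png (array([ 0.5356, -0.0421]), np.float64(106.93), np.float64(154.4))
held4b.png (array([ 0.5383, -0.0422]), np.float64(107.22), np.float64(201.2))
lid (array([ 0.4433, -0.3004]), np.float64(175.52), np.float64(51.5)) [ 0.44472703 -0.30075916  0.33857345] 175.88378919361924
lid on bench (array([ 0.4445, -0.3009]), np.float64(175.7), np.float64(73.3))
```

```bash
python3 -c "
from h import *
st();go(.5375,-.0444,.180,107.2)"
```

```text
t 39.38 pos [ 0.4447 -0.3008  0.3386] yaw 175.9 F [-0.1  0.5 -1.6] w 0.0159 ff 30.0
shift [-74.  262.4 -21. ] turn 1.199
```

Emit:
step_arm --commands '[[[0, 0, -21, 0, 0, 0, 5], [-15, 52.5, 0, 0, 0, 0, 5], [-15, 52.5, 0, 0, 0, 0, 5], [-15, 52.5, 0, 0, 0, 0, 5], [-15, 52.5, 0, 0, 0, 0, 5], [-14, 52.5, 0, 0, 0, 0, 5], [0, 0, 0, 0, 0, 0.15, 5], [0, 0, 0, 0, 0, 0.15, 5], [0, 0, 0, 0, 0, 0.15, 5], [0, 0, 0, 0, 0, 0.15, 5], [0, 0, 0, 0, 0, 0.15, 5], [0, 0, 0, 0, 0, 0.15, 5], [0, 0, 0, 0, 0, 0.15, 5], [0, 0, 0, 0, 0, 0.149, 5], [0, 0, 0, 0, 0, 0, 5], [0, 0, 0, 0, 0, 0, 5], [0, 0, 0, 0, 0, 0, 5]]]'

```text
time: 41.5
tool_pos: [0.5378, -0.0446, 0.3618]
ee_rot: [-3.141, -0.0, 1.872]
wrist_force: [0.2, 0.0, -0.7]
width: 0.0155
finger_force: 30.0
```

```bash
cat > lidfit.py <<'E'
from fit import *
o=st();w2=shot('wrist'); z=o['tool_pos'][2]-.18
for dz in(-.0705,):
    print('lid',fit(pic(w2['color'][:,:,::-1].copy(),o['tool_pos'],o['ee_rot']),rect(.201,.092,z+dz+.048),(o['tool_pos'][0],o['tool_pos'][1],o['ee_rot'][2])))
print('tubflange',fit(pic(w2['color'][:,:,::-1].copy(),o['tool_pos'],o['ee_rot']),rect(.214,.1,.04),(.5368,-.0422,1.866)))
save(w2,'lid_%d.png'%(o['time']*10)); go(.5375,-.0444,.135,107.2)
E
python3 lidfit.py
```

```text
t 41.55 pos [ 0.5378 -0.0446  0.362 ] yaw 107.2 F [-0.4  0.5 -1.4] w 0.0156 ff 30.0
lid (array([ 0.5391, -0.0428]), np.float64(107.41), np.float64(93.2))
tubflange (array([ 0.5125, -0.0436]), np.float64(107.11), np.float64(110.1))
shift [ 0.2 -0.2 47.1] turn 0.0
```

Emit:
step_arm --commands '[[[0, 0, 25, 0, 0, 0, 5], [0, 0, 20, 0, 0, 0, 5], [0, 0, 6, 0, 0, 0, 5], [0, 0, 0, 0, 0, 0, 5], [0, 0, 0, 0, 0, 0, 5]]]'

```text
time: 42.22
tool_pos: [0.5381, -0.0446, 0.3124]
ee_rot: [3.14, 0.001, 1.871]
wrist_force: [-0.8, 0.2, -0.9]
width: 0.0159
finger_force: 30.0
```

```bash
python3 lidfit.py
```

```text
t 42.27 pos [ 0.5381 -0.0446  0.3125] yaw 107.2 F [ 0.4  0.2 -1.1] w 0.0158 ff 30.0
lid (array([ 0.5381, -0.0438]), np.float64(107.78), np.float64(86.3))
tubflange (array([ 0.5277, -0.0453]), np.float64(107.67), np.float64(91.7))
shift [ 0.4 -0.5 -2.6] turn -0.0
```

Emit:
step_arm --commands '[[[0.4, -0.7, 0, 0, 0, 0, 5], [0, 0, 3, 0, 0, 0, 5], [0, 0, 3, 0, 0, 0, 5], [0, 0, 3, 0, 0, 0, 5], [0, 0, 0, 0, 0, 0, 5], [0, 0, 0, 0, 0, 0, 5]]]'

```text
time: 43.08
tool_pos: [0.5371, -0.0444, 0.3026]
ee_rot: [3.141, 0.0, 1.871]
wrist_force: [-0.8, 0.1, 2.4]
width: 0.0162
finger_force: 30.0
```

Emit:
step_arm --commands '[[[0, 0, 2, 0, 0, 0, 5], [0, 0, 2, 0, 0, 0, 5], [0, 0, 0, 0, 0, 0, 5]]]'

```text
time: 43.45
tool_pos: [0.5374, -0.0444, 0.3005]
ee_rot: [3.139, 0.001, 1.871]
wrist_force: [-0.7, 1.0, 8.3]
width: 0.0157
finger_force: 30.0
```

Emit:
step_arm --commands '[[[0, 0, 2, 0, 0, 0, 5], [0, 0, 2, 0, 0, 0, 5], [0, 0, 0, 0, 0, 0, 5], [0, 0, 0, 0, 0, 0, 5]]]'

```text
time: 43.95
tool_pos: [0.5369, -0.0444, 0.2935]
ee_rot: [-3.14, -0.001, 1.871]
wrist_force: [0.0, -0.1, -1.9]
width: 0.0157
finger_force: 30.0
```

Emit:
step_arm --commands '[[[0, 0, 2, 0, 0, 0, 5], [0, 0, 2, 0, 0, 0, 5], [0, 0, 2, 0, 0, 0, 5], [0, 0, 0, 0, 0, 0, 5], [0, 0, 0, 0, 0, 0, 5]]]'

```text
time: 44.58
tool_pos: [0.5366, -0.0443, 0.2929]
ee_rot: [3.14, 0.001, 1.871]
wrist_force: [-8.7, 1.8, 18.0]
width: 0.0156
finger_force: 30.0
```

Emit:
step_arm --commands '[[[0, 0, -4, 0, 0, 0, 5], [0, 0, 0, 0, 0, 0, 40], [0, 0, 0, 0, 0, 0, 40], [0, 0, 0, 0, 0, 0, 40], [0, 0, -30, 0, 0, 0, 40], [0, 0, -5, 0, 0, 0, 0], [0, 0, 0, 0, 0, 0, 0], [0, 0, 0, 0, 0, 0, 0], [0, 0, 0, 0, 0, 0, 0], [0, 0, 0, 0, 0, 0, 0], [0, 0, 0, 0, 0, 0, 0]]]'

```text
time: 45.95
tool_pos: [0.537, -0.0444, 0.327]
ee_rot: [-3.141, -0.0, 1.871]
wrist_force: [0.8, 0.0, -0.3]
width: 0.0004
finger_force: 0.0
```

```bash
python3 - <<'E'
from fit import *
o=st();w2=shot('wrist');P=pic(w2['color'][:,:,::-1].copy(),o['tool_pos'],o['ee_rot'])
for h in (.086,.088,.090,.094): print(h,fit(P,rect(.201,.092,h),(.5368,-.0422,1.866)),fit(P,np.vstack([rect(.201,.092,h),rect(.214,.1,.04)]),(.5368,-.0422,1.866)))
for r in models.tip_of(w2,'lid_grip'): print(r['xy'],r['confidence'],at(w2,r['xy'],.112))
save(w2,'lidhome.png')
E
```

```text
t 46.0 pos [ 0.537  -0.0444  0.3271] yaw 107.2 F [0.3 0.1 0.5] w 0.0008 ff 0.0
0.086 (array([ 0.5375, -0.0426]), np.float64(107.09), np.float64(116.9)) (array([ 0.5375, -0.0426]), np.float64(107.05), np.float64(88.3))
0.088 (array([ 0.5376, -0.0427]), np.float64(107.11), np.float64(108.8)) (array([ 0.5376, -0.0427]), np.float64(107.05), np.float64(83.9))
0.09 (array([ 0.5381, -0.0428]), np.float64(106.98), np.float64(97.5)) (array([ 0.538 , -0.0427]), np.float64(106.75), np.float64(78.5))
0.094 (array([ 0.5359, -0.0439]), np.float64(107.07), np.float64(90.4)) (array([ 0.5337, -0.0441]), np.float64(105.53), np.float64(77.6))
[322.1, 279.2] 0.73 [ 0.5378338 -0.0426805  0.112    ]
```

View pics/lidhome.png

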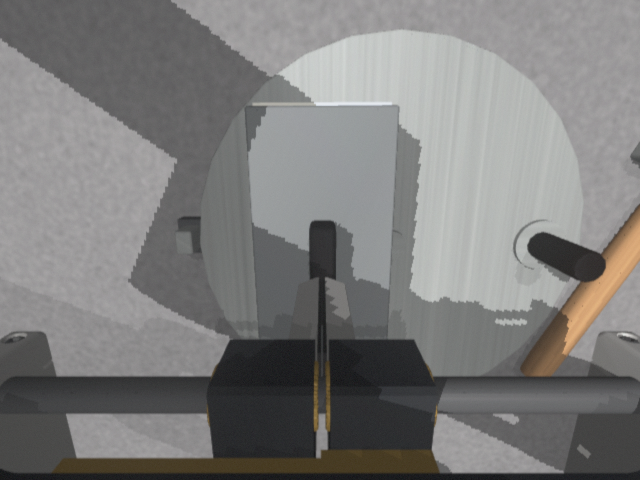

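The lid sits square on the tub, white flange showing at its far end (row 103); now press on the bar to verify it is home.

Emit:
step_arm --commands '[[[2, 0, 10, 0, 0, 0, 0], [0, 0, 4, 0, 0, 0, 0], [0, 0, 2, 0, 0, 0, 0], [0, 0, 1, 0, 0, 0, 0], [0, 0, 1, 0, 0, 0, 0], [0, 0, 0, 0, 0, 0, 0]]]'

```text
time: 46.85
tool_pos: [0.5359, -0.0423, 0.3114]
ee_rot: [-3.141, -0.0, 1.871]
wrist_force: [-5.7, 0.6, 10.0]
width: 0.0002
finger_force: 4.7
```

Emit:
step_arm --commands '[[[0, 0, 1, 0, 0, 0, 0], [0, 0, 0.5, 0, 0, 0, 0], [0, 0, 0, 0, 0, 0, 0]]]'

```text
time: 47.22
tool_pos: [0.5358, -0.0423, 0.3113]
ee_rot: [3.141, 0.0, 1.871]
wrist_force: [-7.7, 1.7, 15.2]
width: 0.0006
finger_force: 7.3
```

Emit:
step_arm --commands '[[[0, 0, -8, 0, 0, 0, 0], [24, 0, 0, 0, 0, 0, 0], [0, 0, 5, 0, 0, 0, 0], [0, 0, 3, 0, 0, 0, 0], [0, 0, 0, 0, 0, 0, 0]]]'

```text
time: 47.85
tool_pos: [0.5293, -0.0192, 0.3113]
ee_rot: [3.139, -0.001, 1.871]
wrist_force: [-5.7, 3.9, 16.5]
width: 0.0007
finger_force: 8.0
```

Emit:
step_arm --commands '[[[0, 0, -8, 0, 0, 0, 0], [-48, 0, 0, 0, 0, 0, 0], [0, 0, 5, 0, 0, 0, 0], [0, 0, 3, 0, 0, 0, 0], [0, 0, 0, 0, 0, 0, 0]]]'

```text
time: 48.48
tool_pos: [0.5438, -0.0675, 0.3113]
ee_rot: [3.14, 0.008, 1.869]
wrist_force: [-4.5, -5.0, 13.2]
width: 0.0005
finger_force: 6.7
```

Emit:
step_arm --commands '[[[0, 0, -50, 0, 0, 0, 0], [0, 0, 0, 0, 0, 0.175, 60], [0, 0, 0, 0, 0, 0.175, 60], [0, 0, 0, 0, 0, 0.175, 60], [0, 0, 0, 0, 0, 0.175, 60], [0, 0, 0, 0, 0, 0.175, 60], [0, 0, 0, 0, 0, 0.175, 60], [0, 0, 0, 0, 0, 0.175, 60], [0, 0, 0, 0, 0, 0.175, 60], [0, 0, 0, 0, 0, 0.175, 60], [0, 0, 0, 0, 0, 0, 60], [0, 0, 0, 0, 0, 0, 60]]]'

```text
time: 49.98
tool_pos: [0.5435, -0.0654, 0.3571]
ee_rot: [-3.141, 0.001, 0.298]
wrist_force: [0.6, -0.6, -0.0]
width: 0.0599
finger_force: 0.0
```

```bash
python3 -c "
from h import *
st();go(.7045,.009,.18,17);go(.7045,.009,.078,17)"
```

```text
t 49.98 pos [ 0.5435 -0.0654  0.3571] yaw 17.1 F [ 0.6 -0.6 -0. ] w 0.0599 ff 0.0
shift [175.8 -23.8  -3. ] turn 0.001
shift [175.8 -23.8  99. ] turn 0.001
```

Emit:
step_arm --commands '[[[44, -6, 0, 0, 0, 0, 60], [44, -6, 0, 0, 0, 0, 60], [44, -6, 0, 0, 0, 0, 60], [44, -6, 0, 0, 0, 0, 60], [0, 0, 0, 0, 0, 0, 60], [0, 0, 0, 0, 0, 0, 60]]]'

```text
time: 50.72
tool_pos: [0.7046, 0.0087, 0.3572]
ee_rot: [-3.141, 0.001, 0.297]
wrist_force: [-0.3, 0.2, 0.2]
width: 0.0603
finger_force: 0.0
```

```bash
python3 -c "
from h import *
st();p=shot('wrist')
for r in models.tip_of(p,'knob_top'): print(r['xy'],r['confidence'],at(p,r['xy'],.094))
go(.7045,.009,.078,17)"
```

```text
t 50.73 pos [0.7046 0.0087 0.3572] yaw 17.0 F [-0.3  0.2  0.2] w 0.0603 ff 0.0
[324.2, 252.3] 0.93 [0.70935016 0.00793818 0.094     ]
shift [  0.6  -0.6 100.4] turn -0.001
```

Emit:
step_arm --commands '[[[1.5, 0, 20, 0, 0, 0, 60], [0, 0, 40, 0, 0, 0, 50], [0, 0, 39, 0, 0, 0, 50], [0, 0, 0, 0, 0, 0, 10], [0, 0, 0, 0, 0, 0, 10], [0, 0, 0, 0, 0, 0, 10], [0, 0, 0, 0, 0, 0, 10], [0, 0, 0, 0, 0, 0, 10], [0, 0, 0, 0, 0, 0, 10]]]'

```text
time: 51.95
tool_pos: [0.7067, 0.0099, 0.2617]
ee_rot: [3.141, -0.004, 0.296]
wrist_force: [-1.7, 1.8, 6.2]
width: 0.0215
finger_force: 30.0
```

Emit:
step_arm --commands '[[[-0.5, -10.8, 0, 0, 0, -0.09, 10], [-0.5, -10.8, 0, 0, 0, -0.09, 10], [-0.5, -10.8, 0, 0, 0, -0.09, 10], [-0.5, -10.8, 0, 0, 0, -0.09, 10], [-0.5, -10.8, 0, 0, 0, -0.09, 10], [-0.5, -10.8, 0, 0, 0, -0.09, 10], [-0.5, -10.8, 0, 0, 0, -0.09, 10], [-0.5, -10.8, 0, 0, 0, -0.09, 10], [-0.5, -10.8, 0, 0, 0, -0.09, 10], [0, 0, 0, 0, 0, 0, 10]]]'

```text
time: 53.2
tool_pos: [0.6452, 0.0832, 0.2617]
ee_rot: [3.139, -0.005, 1.107]
wrist_force: [0.3, 4.4, 4.9]
width: 0.0216
finger_force: 30.0
```

```bash
cat > ang.py <<'E'
from h import *
o=st();v=o['tool_pos'][:2]-np.array([.5894,-.0262]);print('r',np.linalg.norm(v),'q',np.degrees(np.arctan2(v[1],v[0]))-16.95)
E
python3 ang.py
```

```text
t 53.2 pos [0.6452 0.0832 0.2617] yaw 63.4 F [0.3 4.4 4.9] w 0.0216 ff 30.0
r 0.12281748598531567 q 46.02432055922311
```

Emit:
step_arm --commands '[[[-0.7, -10.8, 0, 0, 0, -0.09, 10], [-0.7, -10.8, 0, 0, 0, -0.09, 10], [-0.7, -10.8, 0, 0, 0, -0.09, 10], [-0.7, -10.8, 0, 0, 0, -0.09, 10], [-0.7, -10.8, 0, 0, 0, -0.09, 10], [-0.7, -10.8, 0, 0, 0, -0.09, 10], [-0.7, -10.8, 0, 0, 0, -0.09, 10], [-0.7, -10.8, 0, 0, 0, -0.09, 10], [0, 0, 0, 0, 0, 0, 10], [0, 0, 0, 0, 0, 0, 10]]]'

```text
time: 54.45
tool_pos: [0.5605, 0.0922, 0.2616]
ee_rot: [3.136, -0.008, 1.828]
wrist_force: [-4.0, 11.2, 7.9]
width: 0.0214
finger_force: 30.0
```

```bash
python3 ang.py
```

```text
t 54.45 pos [0.5605 0.0922 0.2616] yaw 104.7 F [-4.  11.2  7.9] w 0.0214 ff 30.0
r 0.12184084348371055 q 86.75652779011504
```

Emit:
step_arm --commands '[[[0, -5, 0, 0, 0, -0.04, 10], [0, -5, 0, 0, 0, -0.04, 10], [0, -1.5, 0, 0, 0, 0, 10], [0, 0, 0, 0, 0, 0, 10], [0, 0, 0, 0, 0, 0, 10]]]'

```text
time: 55.08
tool_pos: [0.5514, 0.0895, 0.2616]
ee_rot: [3.128, -0.008, 1.908]
wrist_force: [5.7, 14.8, 3.1]
width: 0.0213
finger_force: 30.1
```

```bash
python3 ang.py
```

```text
t 55.08 pos [0.5514 0.0895 0.2616] yaw 109.3 F [ 5.7 14.8  3.1] w 0.0213 ff 30.1
r 0.12177617803860935 q 91.24414458437384
```

Emit:
step_arm --commands '[[[0, 0, 0, 0, 0, 0, 50], [0, 0, 0, 0, 0, 0, 50], [0, 0, 0, 0, 0, 0, 50], [0, 0, -50, 0, 0, 0, 60], [0, 0, -50, 0, 0, 0, 60], [-20, 0, -30, 0, 0, 0, 60], [-60, 0, 0, 0, 0, 0, 60], [0, 0, 0, 0, 0, 0, 60], [0, 0, 0, 0, 0, 0, 60]]]'

```text
time: 56.2
tool_pos: [0.5758, 0.0097, 0.388]
ee_rot: [-3.14, -0.001, 1.905]
wrist_force: [0.5, -0.4, -0.6]
width: 0.06
finger_force: 0.0
```

```bash
python3 - <<'E'
from fit import *
o=st();w2=shot('wrist');P=pic(w2['color'][:,:,::-1].copy(),o['tool_pos'],o['ee_rot'])
d=np.radians(16.95+90); t=np.array([.5894,-.0262])-.055*np.array([np.cos(d),np.sin(d)])
print('expect',t.round(4),16.95)
print(fit(P,rect(.201,.092,.088),(*t,np.radians(16.95)),rmax=335)); print(fit(P,np.vstack([rect(.201,.092,.088),rect(.214,.1,.04)]),(*t,np.radians(16.95)),rmax=335))
for n in('wrist','top'):
  p=shot(n)
  for q,z in(('knob_top',.094),('lid_grip',.112),('lid_grip',.112)):
    for r in models.tip_of(p,q)[:3]: print(n,q,np.round(r['xy']),round(r['confidence'],2),at(p,r['xy'],z).round(4))
for q in('spool','last','heel0','hammer'):
    for r in models.tip_of(p,q)[:5]: print(q,np.round(r['xy']),round(r['confidence'],2))
E
```

```text
t 56.25 pos [0.5757 0.0103 0.3881] yaw 109.2 F [ 0.4 -0.   0.1] w 0.06 ff 0.0
expect [ 0.6054 -0.0788] 16.95
(array([ 0.6062, -0.0786]), np.float64(16.82), np.float64(68.4))
(array([ 0.6062, -0.0788]), np.float64(16.68), np.float64(81.9))
wrist knob_top [331. 141.] 0.79 [0.556  0.0906 0.094 ]
wrist lid_grip [318. 361.] 0.81 [ 0.6053 -0.0828  0.112 ]
wrist lid_grip [318. 361.] 0.81 [ 0.6053 -0.0828  0.112 ]
top knob_top [291. 245.] 0.85 [0.5529 0.0864 0.094 ]
top knob_top [358. 216.] 0.28 [ 0.5928 -0.072   0.094 ]
top lid_grip [360. 208.] 0.89 [ 0.6057 -0.079   0.112 ]
top lid_grip [360. 208.] 0.89 [ 0.6057 -0.079   0.112 ]
spool [168. 214.] 0.91
last [462. 158.] 0.63
heel0 [246. 361.] 0.62
heel0 [139. 320.] 0.61
```

```bash
python3 -c "
from h import *
print(robot.close_job())"
```

```text
the job is handed in; nothing more can be done
None
```

I handed the job in at about 56 s: all four heel blocks are in the tub, the lid pressed to an even, fully home height along its bar, and the table is back in its pick-up stop. I left the look-alikes, shoe last, hammer and spool alone.

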